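# Reload the dent-puller tab magazine

### The arm

A 6-joint arm with a two-finger parallel gripper is mounted at the origin on the work surface. World frame = base frame: x ahead of the robot, y to its left, z up, the work surface at z = 0. Lengths are in m, angles in rad, forces in N, time in s.
With the tool pointing down it reaches from about 0.225 to 0.875 m from the base axis. Payload 3.4 kg.
Tool frame: the origin (TCP) lies between the finger pads; the fingertips stand 25 mm ahead of it and the grasp point (between the pads) lies 6 mm ahead of it (manip.tip_extent is the distance from the TCP to the fingertips, in m); z points along the fingers, y is the line along which they close (so a half turn about z gives the same grasp; the last joint's range is limited). The gripper opens to 85 mm and grips with 20 to 120 N. Pads are 22 mm wide; open, the fingers measure 114 mm over their backs; the gripper's body (76 mm by 85 mm) begins 54 mm behind the grasp point. The pads swing forward as they close: fully open they stand 13 mm farther back than shut.
Start: joints at [-1.463, 0.276, 1.505, -0, 1.361, -0.121], TCP at [0.13, -0.56, 0.256] pointing down, gripper open.
Joint ranges: [-2.89, 2.89], [-0.75, 2.08], [0.22, 2.7], [-1.18, 4.32], [0.11, 2.71], [-2.7, 2.7]. Speed limits (rad/s): [2.57, 2.57, 3.14, 3.14, 3.14, 3.14].

### API

Orientations are given as a unit quaternion [w, x, y, z].
In Python, from rig import sensors, eyes, manip gives the robot as it stands.
- The arm moves only by the tool drive_tool, never from a script. Its argument "deltas" is a list of rows, each an object with "linear": the shift along the world's x, y, z in mm, a list of three; "twist": the turn about the world's z in degrees; "claw": the opening, from 0 (shut) to 1 (fully open). In form: [{"linear": [tx, ty, tz], "twist": twist, "claw": claw}, ...]. A call has 1 to 12 rows; each row is the pose to reach, as a shift and turn from the pose commanded when the call began; what a row does not reach only later rows make up. A row lasts 1/12 s, in which the tool goes at most 41.7 mm and 7.16 degrees, less where a joint would pass 70% of its speed; a pose out of reach is approached as far as the arm can. A call with a gripper value outside its range is refused whole. The fingers move at their own pace and stop on an object; "squeeze" is the grip in N (left out, the last holds). Time passes only in rows, so rows that repeat a pose let the fingers close. It gives the time, the measured TCP pose, the force, the opening and the grip force at its end, in the units of the state.
- sensors.get_state(): the state, without advancing time (a new reading comes with each control period).
- eyes.get_image(name): name is "scene" or "side" or "wrist"; returns the picture (480x640x3 uint8, red, green, blue); there is no depth.
- eyes.camera_model(name): a dict with "intrinsics" (3x3 intrinsics, pixels), "dist" ([k1, k2, p1, p2, k3] as OpenCV has them; the pictures are not rectified), "R" (3x3) and "t" (3): a world point X has camera coordinates R X + t. Camera axes: x right, y down, z forward; pixel columns grow to the right and rows downward; lengths in m; the calibration is good to about 2 mm. A picture is of the moment at which its call begins: read the wrist's pose just before it. camera_model takes no time and is no camera call; for the wrist camera it gives the pose at the moment of the call.
- manip.sign_off(): hands the job in; it is judged then, once.
The state is a dict: "clock": time; "qpos": joint angles; "qd": joint speeds; "effort": joint torques, N m; "position": TCP position; "ee_rot": TCP orientation; "contact_force": force on the tool from outside, world axes, zero at the start; "moment": the same for the moment, N m; "width": finger opening in m; "gripper_force": force on a finger pad.
Only numpy, scipy, OpenCV 4.12 (cv2) and the standard library are available. Lean on these libraries where they do the work, as an engineer would, in place of code of your own. Each camera call takes 0.05 s, during which the arm holds its last target. There are 200 camera calls.

### The job

Refill the spring magazine with pulling tabs: pull its press-fit dust cap off and stand the cap upright on the rubber mat, then press every pulling tab from the tray, stem up, down into the magazine until the spring catches hold it, and finally press the dust cap back on until it has snapped fully home. Leave the steel tool tip that stands just beyond the magazine standing.

Things in the scene. Friction and masses are not known exactly. Their poses are not given: they have to be found in the camera images.
- magazine: spring magazine, fixed: dark steel base plate 100 x 100 x 12 mm with an upright aluminium tube, 50 mm outside, 32 mm bore, rim 125 mm above the bench. Origin: centre of the base's underside, on the tube's axis; z up. On the rim two brass catches (at +x and -x of this frame, reaching in to 11 mm from the axis, sloping tops up to 134 mm) and four steel guide fingers between them
- magazine_mouth (a point): point on the tube's axis level with the rim and the catches' undersides, 125 mm above the bench. The guide fingers rise to 137 mm and flare from 16 to about 19.5 mm from the axis; all on the rim stays within 25 mm of it. A disc pressed down spreads the catches (about 5 N for both) and they snap over it once its top is below the rim
- magazine_seat (a point): point on the axis level with the flange around the tube on which the seated cap's bottom edge rests, 103 mm above the bench. Four spring balls 8.6 mm above it snap over a lip inside the cap: pulling the cap straight up off takes about 5 to 8 N over the first 6 mm, pressing it on about 4 to 7 N, with the click in the last 8 mm
- follower (a joint): travel in m of the white spring follower plate (22 mm diameter) in the tube: 0 at the top, its face 12 mm above the rim, growing as it is pressed down, at most 0.12. Spring 3 N at 0 and 0.4 N more per 10 mm. One held tab: about 0.018; each further tab adds 0.024
- cap: round grey plastic dust cap, open below, 62 mm diameter, 47 mm tall, about 70 g, with a black knob on top (24 mm diameter, from 49 to 69 mm above the bottom edge) to hold it by. Origin: centre of the bottom edge; z up. Inside 52.4 mm wide at the bottom edge (2.4 mm play over the tube) and 44 mm deep. At first snapped on the magazine, origin 103 mm above the bench
- tab0: aluminium pulling tab: disc of 30 mm diameter, 6 mm thick, with a round stem on its centre, 12 mm diameter, 18 mm long (24 mm tall in all), 30 g. Origin: centre of the disc's underside; z along the stem. Stands in the tray stem up; None from the start if absent. Any order
- tab1: another tab, same as tab0. Set on the magazine, the first tab rests on the follower (origin 137 mm above the bench), later ones on the stem of the tab before (origin 143 mm); then each is pressed down by its stem end
- tab2: another tab, same as tab0. The newest tab held by the catches has its origin 119 mm above the bench (stem end at 143 mm), each older one 24 mm lower; press 3 mm deeper than that and let go, and the catches have snapped over it
- tab3: another tab, same as tab0
- tab4: another tab, same as tab0
- tray: black plastic tray, fixed, 240 (its x) x 200 mm, rim 14 mm high, inner floor 4 mm above the bench. Origin: centre of its underside. A dark steel tool tip (18 mm diameter, 34 mm tall) stands in it, 40 mm to -y of its centre, and is no part of the job
- mat: black rubber mat, fixed, 110 x 110 mm, 3 mm thick. Origin: centre of its underside. Place for the cap. A small black plastic wedge (70 x 30 x 16 mm) lies beyond its far edge
- tip_b: dark steel tool tip, a plain upright cylinder, 18 mm diameter, 34 mm tall, standing on the bench just beyond the magazine, about 95 mm from its axis. Origin: centre of its underside; z up. Leave it standing

How it is judged:
By the outcome, as a careful person would: the job done as asked, in the order asked, and still so for the second after the job is handed in, with the robot touching nothing.
Of tab0, tab1, tab2, tab3, tab4 only 3 to 5 are there at a start; the rules pass over those that are not, and their reading is None.
At some moment in a run one of tab0, tab1, tab2, tab3, tab4, cap may be knocked a few centimetres aside while the robot is not near it.
It also fails if it takes over 210 s, if anything falls off the work surface, if the arm or the gripper's body presses on something with over 40 N, if the wrist force passes 120 N, or if a joint passes its speed limit or range.

## Working session

There is one attempt and no reset: what is moved stays moved. The work goes in short steps, Python scripts to look and compute and a tool call to move; the robot and the scene stay as the last step left them, time stands still between calls to the robot, and variables do not carry over. Pictures are saved under pics/ and viewed, at most 14 in all, crops included, and the job is handed in when it is done.

Besides the shell and the picture viewer there is one more tool, called after "Emit:" by a JSON object that holds its "name" and its "arguments", one argument or row to a line. drive_tool: Moves the arm, as the interface text tells. Its arguments: {"type":"object","properties":{"deltas":{"type":"array","items":{"type":"object","properties":{"linear":{"type":"array","items":{"type":"number"}},"twist":{"type":"number"},"claw":{"type":"number"}}}},"squeeze":{"type":"number"}},"required":["deltas"]}

```bash
mkdir -p pics
cat > h.py <<'E'
import numpy as np, cv2
from rig import sensors, eyes, manip
def snap(name,fn):
    im=eyes.get_image(name); cv2.imwrite(f'pics/{fn}.png',im[:,:,::-1]); return im
def ray(m,uv):
    K=np.array(m['intrinsics']);d=np.array(m['dist']);R=np.array(m['R']);t=np.array(m['t'])
    p=cv2.undistortPoints(np.array([[uv]],float),K,d)[0,0]
    return -R.T@t, R.T@np.array([p[0],p[1],1.])
def at(m,uv,z):
    c,d=ray(m,uv); return c+d*(z-c[2])/d[2]
def proj(m,X):
    R=np.array(m['R']);t=np.array(m['t'])
    return cv2.projectPoints(np.array(X,float).reshape(-1,3),cv2.Rodrigues(R)[0],t,np.array(m['intrinsics']),np.array(m['dist']))[0][:,0]
E
python3 - <<'E'
from h import *
for n in ['scene','side']: snap(n,n+'0'); m=eyes.camera_model(n); R=np.array(m['R']); print(n,-R.T@m['t'],R[2])
s=sensors.get_state(); print(s)
m=eyes.camera_model('wrist');R=np.array(m['R']);print(-R.T@m['t'],R)
E
```

```text
scene [1.06740781 0.624144   0.59639792] [-0.54604216 -0.67281579 -0.49915616]
side [-0.07192793  0.65994928  0.66155252] [ 0.57408338 -0.62156424 -0.53299735]
{'clock': 0.1, 'qpos': array([-1.46301045e+00,  2.76544871e-01,  1.50601382e+00, -5.04556344e-05,
        1.36067006e+00, -1.21013698e-01]), 'qd': array([ 0.00096447, -0.00128083, -0.00390343, -0.00073569,  0.000501  ,
        0.00054854]), 'effort': array([ 1.25577488e-03, -4.17699873e+01, -2.46404761e+01, -4.22266176e-04,
        5.80580338e-03, -1.61612483e-07]), 'position': array([ 0.13033968, -0.55959802,  0.25551577]), 'ee_rot': array([-8.18194629e-04,  9.93462542e-01,  1.14155629e-01, -1.92576018e-05]), 'contact_force': array([-0.50435794,  0.28808624, -0.40480719]), 'moment': array([ 0.0458731 , -0.00450148,  0.02371613]), 'gripper_force': 0.0, 'width': 0.08569818337237485}
[ 0.21115297 -0.54137698  0.37250484] [[ 0.22656643 -0.97399338 -0.00213222]
 [-0.9222102  -0.21522411  0.32125836]
 [-0.31336242 -0.07082001 -0.94698919]]
```

View pics/scene0.png

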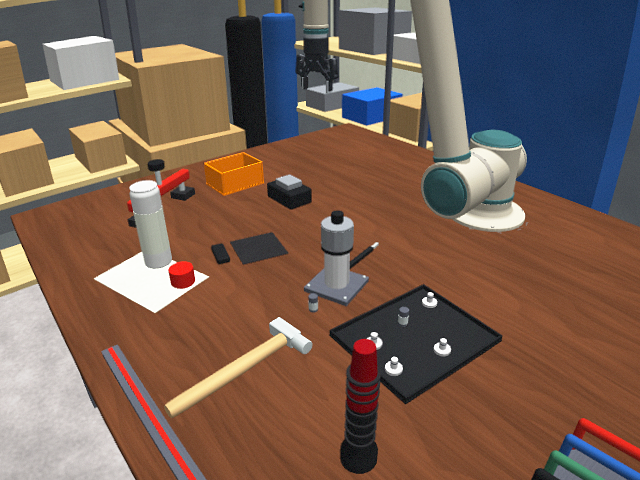

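View pics/side0.png

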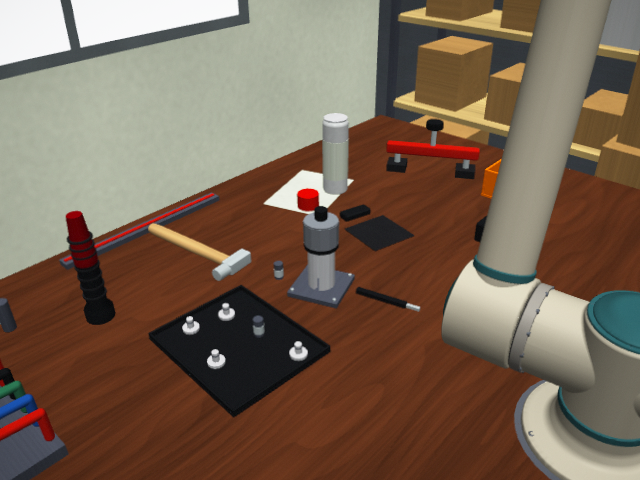

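The two views show four tabs in the tray, the capped magazine, tip_b near scene pixel (313,301), the mat around (259,248) and a screwdriver-like object near the magazine. I'll triangulate from these.

Run:
```python
from h import *
S=eyes.camera_model('scene');D=eyes.camera_model('side')
def p(n,m,uv,z): print(n,np.round(at(m,uv,z)*1000,1))
for m,n,L in [(S,'scene',dict(knob=((337,213),.172),A=((430,295),.028),B=((443,341),.028),C=((394,360),.028),Dd=((375,335),.028),tipb=((313,296),.034),traytip=((404,310),.034),
 b1=((305,286),.012),b2=((347,299),.012),b3=((369,279),.012),m1=((231,241),.003),m2=((272,234),.003),m3=((287,249),.003),m4=((246,263),.003),t1=((331,333),.014),t2=((406,393),.014),t3=((501,336),.014),t4=((424,286),.014))),
 (D,'side',dict(knob=((321,210),.172),A=((298,345),.028),B=((216,352),.028),C=((190,319),.028),Dd=((226,307),.028),tipb=((278,264),.034),traytip=((259,320),.034),
 b1=((289,291),.012),b2=((335,302),.012),b3=((355,272),.012),m1=((381,216),.003),m2=((413,233),.003),m3=((379,249),.003),m4=((346,231),.003),t1=((149,334),.014),t2=((240,287),.014),t3=((329,346),.014),t4=((234,410),.014),drv=((357,290),.01),drv2=((419,308),.01)))]:
  print(n)
  for k,(uv,z) in L.items(): p(k,m,uv,z)
```

```text
scene
knob [527.4   0.7 172. ]
A [431.9 168.2  28. ]
B [516.5 268.8  28. ]
C [613.7 245.7  28. ]
Dd [594.5 181.7  28. ]
tipb [612.2  30.7  34. ]
traytip [510.7 171.8  34. ]
b1 [586.  -29.5  12. ]
b2 [549.2  58.1  12. ]
b3 [468.5  36.4  12. ]
m1 [ 604.  -300.6    3. ]
m2 [ 508.5 -265.     3. ]
m3 [ 521.4 -183.5    3. ]
m4 [ 627.1 -193.6    3. ]
t1 [639.3 116.4  14. ]
t2 [640.8 299.   14. ]
t3 [413.3 321.1  14. ]
t4 [401.9 129.   14. ]
side
knob [524.7   5.1 172. ]
A [427.7 169.1  28. ]
B [513.4 268.1  28. ]
C [610.7 245.7  28. ]
Dd [590. 183.  28.]
tipb [611.1  34.5  34. ]
traytip [515.  173.1  34. ]
b1 [555.6  61.5  12. ]
b2 [469.9  29.6  12. ]
b3 [502.7 -67.7  12. ]
m1 [ 607.8 -291.     3. ]
m2 [ 509.6 -277.     3. ]
m3 [ 526.1 -176.1    3. ]
m4 [ 625.1 -186.4    3. ]
t1 [645.8 307.9  14. ]
t2 [631.4 115.8  14. ]
t3 [399.1 126.2  14. ]
t4 [411.3 320.2  14. ]
drv [464.6 -27.   10. ]
drv2 [347.5 -58.9  10. ]
```

Emit:
{"name": "drive_tool", "arguments": {
  "deltas": [
    {"linear": [300,426,4],"twist": 0,"claw": 1},
    {"linear": [300,426,4],"twist": 0,"claw": 1},
    {"linear": [300,426,4],"twist": 0,"claw": 1},
    {"linear": [300,426,4],"twist": 0,"claw": 1},
    {"linear": [300,426,4],"twist": 0,"claw": 1},
    {"linear": [300,426,4],"twist": 0,"claw": 1},
    {"linear": [300,426,4],"twist": 0,"claw": 1},
    {"linear": [300,426,4],"twist": 0,"claw": 1},
    {"linear": [300,426,4],"twist": 0,"claw": 1},
    {"linear": [300,426,4],"twist": 0,"claw": 1},
    {"linear": [300,426,4],"twist": 0,"claw": 1},
    {"linear": [300,426,4],"twist": 0,"claw": 1}
  ],
  "squeeze": 60
}}

```text
clock: 1.1
position: [0.4187, -0.1492, 0.2601]
ee_rot: [0.0, 0.993, 0.114, -0.0]
contact_force: [0.7, -1.2, 0.2]
width: 0.0857
gripper_force: 0.0
```

Run:
```python
from h import *
s=sensors.get_state(); print(s['clock'],s['position'],s['ee_rot'],manip.tip_extent)
snap('wrist','w1'); m=eyes.camera_model('wrist'); print(proj(m,[[.526,.003,.172],[.526,.003,.012]]))
S=eyes.camera_model('scene'); print(at(S,(360,460),0),at(S,(157,262),0), at(eyes.camera_model('side'),(100,312),0))
```

```text
1.1 [ 0.41874861 -0.14919262  0.26006287] [ 6.17584066e-05  9.93465391e-01  1.14133727e-01 -7.79944831e-05] 0.025
[[108.13639103  39.32932902]
 [202.84818877  80.70173108]]
[0.76982828 0.33435414 0.        ] [ 0.78178532 -0.33247371  0.        ] [0.78044464 0.32665065 0.        ]
```

View pics/w1.png

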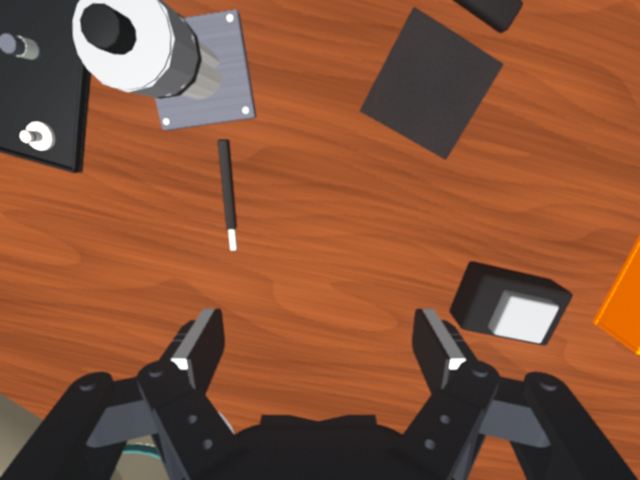

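The knob top is at about (106,28), the mat corners at (416,8), (503,66), (445,158) and (361,110), and the base bolts at (230,18), (245,110) and (166,122).

Run:
```python
from h import *
m=eyes.camera_model('wrist')
for uv,z in [((106,28),.172),((230,18),.014),((245,110),.014),((166,122),.014),((416,8),.003),((503,66),.003),((445,158),.003),((361,110),.003),((455,0),.016),((500,30),.016),((34,136),.028),((8,43),.034)]: print(uv,np.round(at(m,uv,z)*1000,1))
```

```text
(106, 28) [531.5   4.6 172. ]
(230, 18) [587.1 -15.3  14. ]
(245, 110) [507.9 -44.1  14. ]
(166, 122) [478.   34.8  14. ]
(416, 8) [ 640.5 -187.9    3. ]
(503, 66) [ 613.  -291.1    3. ]
(445, 158) [ 510.6 -263.5    3. ]
(361, 110) [ 536.2 -160.6    3. ]
(455, 0) [ 651.5 -219.5   16. ]
(500, 30) [ 638.5 -270.5   16. ]
(34, 136) [435.3 165.5  28. ]
(8, 43) [519.3 187.4  34. ]
```

Emit:
{"name": "drive_tool", "arguments": {
  "deltas": [
    {"linear": [110,154,0],"twist": 0,"claw": 1},
    {"linear": [110,154,0],"twist": 0,"claw": 1},
    {"linear": [110,154,0],"twist": 0,"claw": 1},
    {"linear": [110,154,0],"twist": 0,"claw": 1},
    {"linear": [110,154,0],"twist": 0,"claw": 1},
    {"linear": [110,154,0],"twist": 0,"claw": 1},
    {"linear": [110,154,0],"twist": 0,"claw": 1}
  ]
}}

```text
clock: 1.73
position: [0.5283, 0.0035, 0.2594]
ee_rot: [0.0, 0.993, 0.115, -0.001]
contact_force: [-0.4, -1.1, -0.1]
width: 0.0854
gripper_force: 0.0
```

Run:
```python
from h import *
s=sensors.get_state(); print(s['clock'],s['position'],s['contact_force'])
snap('wrist','w2'); m=eyes.camera_model('wrist'); print(proj(m,[[.529,.005,.172]]), proj(m,[s['position']-[0,0,.088]]))
```

```text
1.7333 [0.52830772 0.00346946 0.25937615] [-0.36868287 -1.09932498 -0.05250462]
[[314.33888725 260.17171973]] [[316.36951172 261.26096539]]
```

View pics/w2.png

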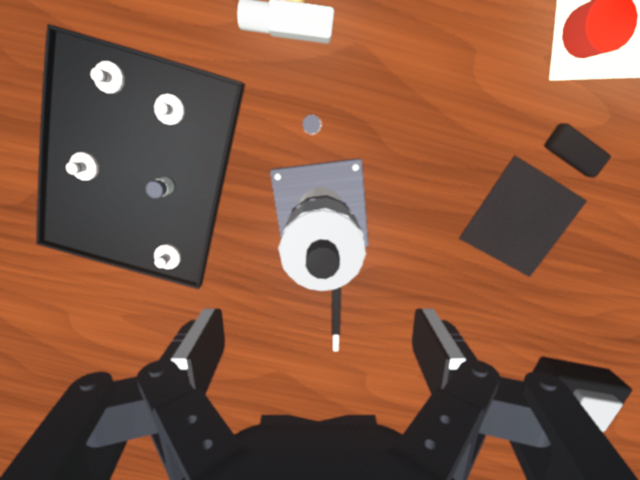

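The knob centre is at (322,259), the tab stem ends at about (97,70), (163,107), (74,167) and (160,262), and the mat corners at (515,156), (586,201), (529,276) and (460,239).

Run:
```python
from h import *
m=eyes.camera_model('wrist')
for n,uv,z in [('knob',(322,259),.172),('b',(278,177),.013),('b',(356,168),.013),('C',(97,70),.028),('D',(164,108),.028),('B',(74,167),.028),('A',(160,263),.028),('tt',(153,188),.034),('tipb',(313,125),.034),('m',(515,156),.003),('m',(586,201),.003),('m',(529,276),.003),('m',(460,239),.003)]: print(n,np.round(at(m,uv,z)*1000,1))
```

```text
knob [5.31e+02 3.00e-01 1.72e+02]
b [552.1  52.3  13. ]
b [580.5 -27.2  13. ]
C [616.7 241.9  28. ]
D [595.7 173.7  28. ]
B [517.3 262.9  28. ]
A [429.2 163.8  28. ]
tt [515.3 175.3  34. ]
tipb [612.4  27.   34. ]
m [ 633.7 -196.5    3. ]
m [ 607.1 -300.7    3. ]
m [ 502.9 -273.9    3. ]
m [ 528.6 -170.6    3. ]
```

Emit:
{"name": "drive_tool", "arguments": {
  "deltas": [
    {"linear": [0,-2,-30],"twist": 0,"claw": 1},
    {"linear": [0,-2,-60],"twist": 0,"claw": 1},
    {"linear": [0,-2,-81],"twist": 0,"claw": 1},
    {"linear": [0,-2,-81],"twist": 0,"claw": 1},
    {"linear": [0,-2,-81],"twist": 0,"claw": 0.2},
    {"linear": [0,-2,-81],"twist": 0,"claw": 0},
    {"linear": [0,-2,-81],"twist": 0,"claw": 0},
    {"linear": [0,-2,-81],"twist": 0,"claw": 0},
    {"linear": [0,-2,-81],"twist": 0,"claw": 0},
    {"linear": [0,-2,-81],"twist": 0,"claw": 0},
    {"linear": [0,-2,-81],"twist": 0,"claw": 0},
    {"linear": [0,-2,-81],"twist": 0,"claw": 0}
  ],
  "squeeze": 60
}}

```text
clock: 2.78
position: [0.5289, 0.0006, 0.1807]
ee_rot: [0.0, 0.993, 0.114, 0.001]
contact_force: [-1.2, 0.3, 5.7]
width: 0.0218
gripper_force: 58.6
```

Run:
```python
from h import *
im=snap('side','x'); c=cv2.resize(im[130:330,200:440],None,fx=3,fy=3,interpolation=2); cv2.imwrite('pics/s1.png',c[:,:,::-1])
```

```text
(no output)
```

View pics/s1.png

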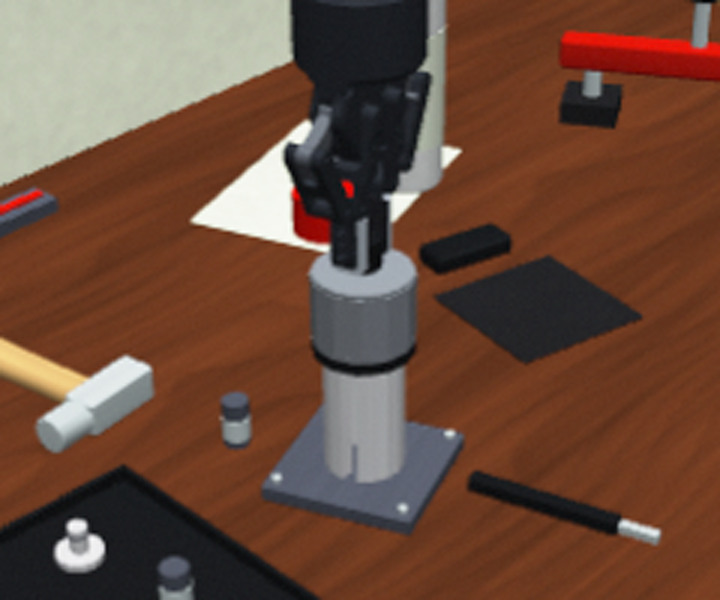

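The gripper is centred on the knob, so I'll pull straight up.

Emit:
{"name": "drive_tool", "arguments": {
  "deltas": [
    {"linear": [0,0,3],"twist": 0,"claw": 0},
    {"linear": [0,0,6],"twist": 0,"claw": 0},
    {"linear": [0,0,9],"twist": 0,"claw": 0},
    {"linear": [0,0,12],"twist": 0,"claw": 0},
    {"linear": [0,0,16],"twist": 0,"claw": 0},
    {"linear": [0,0,24],"twist": 0,"claw": 0},
    {"linear": [0,0,40],"twist": 0,"claw": 0},
    {"linear": [0,0,56],"twist": 0,"claw": 0},
    {"linear": [0,0,72],"twist": 0,"claw": 0},
    {"linear": [0,0,80],"twist": 0,"claw": 0},
    {"linear": [0,0,80],"twist": 0,"claw": 0}
  ],
  "squeeze": 60
}}

```text
clock: 3.75
position: [0.5295, 0.0007, 0.262]
ee_rot: [0.001, 0.993, 0.114, 0.003]
contact_force: [-0.1, -1.4, -1.4]
width: 0.0215
gripper_force: 60.0
```

Run:
```python
from h import *
im=snap('scene','x'); a=cv2.resize(im[150:310,240:400],None,fx=2.5,fy=2.5,interpolation=2)
im=snap('side','x'); b=cv2.resize(im[130:290,240:400],None,fx=2.5,fy=2.5,interpolation=2); cv2.imwrite('pics/s2.png',np.hstack([a,b])[:,:,::-1]);print(sensors.get_state()['position'])
```

```text
[0.52813577 0.00079397 0.25933254]
```

View pics/s2.png

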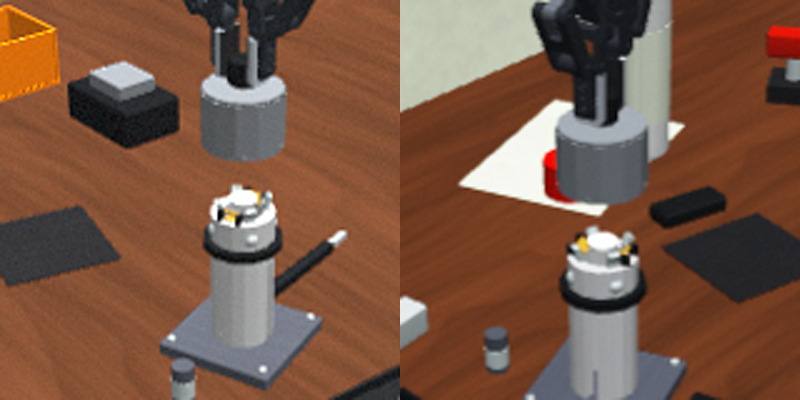

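The cap is off and hanging upright in the grip. Next it goes over to the mat.

Emit:
{"name": "drive_tool", "arguments": {
  "deltas": [
    {"linear": [40,-234,0],"twist": 0,"claw": 0},
    {"linear": [40,-234,0],"twist": 0,"claw": 0},
    {"linear": [40,-234,0],"twist": 0,"claw": 0},
    {"linear": [40,-234,0],"twist": 0,"claw": 0},
    {"linear": [40,-234,0],"twist": 0,"claw": 0},
    {"linear": [40,-234,0],"twist": 0,"claw": 0},
    {"linear": [40,-234,-40],"twist": 0,"claw": 0},
    {"linear": [40,-234,-80],"twist": 0,"claw": 0},
    {"linear": [40,-234,-120],"twist": 0,"claw": 0},
    {"linear": [40,-234,-150],"twist": 0,"claw": 0},
    {"linear": [40,-234,-165],"twist": 0,"claw": 0},
    {"linear": [40,-234,-165],"twist": 0,"claw": 0}
  ]
}}

```text
clock: 4.85
position: [0.5645, -0.2313, 0.0884]
ee_rot: [-0.003, 0.993, 0.114, -0.005]
contact_force: [-0.2, 0.1, -0.9]
width: 0.0216
gripper_force: 60.0
```

Emit:
{"name": "drive_tool", "arguments": {
  "deltas": [
    {"linear": [0,0,-4],"twist": 0,"claw": 0},
    {"linear": [0,0,-8],"twist": 0,"claw": 0},
    {"linear": [0,0,-11],"twist": 0,"claw": 0},
    {"linear": [0,0,-13],"twist": 0,"claw": 0},
    {"linear": [0,0,-13],"twist": 0,"claw": 0},
    {"linear": [0,0,-13],"twist": 0,"claw": 0}
  ]
}}

```text
clock: 5.35
position: [0.5686, -0.2334, 0.0819]
ee_rot: [0.0, 0.993, 0.114, 0.0]
contact_force: [-0.3, -0.2, -0.4]
width: 0.0216
gripper_force: 60.0
```

Run:
```python
from h import *
im=snap('scene','x'); a=cv2.resize(im[150:310,180:340],None,fx=2.5,fy=2.5,interpolation=2)
im=snap('side','x'); b=cv2.resize(im[130:290,300:460],None,fx=2.5,fy=2.5,interpolation=2); cv2.imwrite('pics/s3.png',np.hstack([a,b])[:,:,::-1]);print(sensors.get_state()['position'])
# magazine close crops for measurement
cv2.imwrite('pics/sideraw.png',im[:,:,::-1])
```

```text
[ 0.56859601 -0.23336375  0.0817879 ]
```

View pics/s3.png

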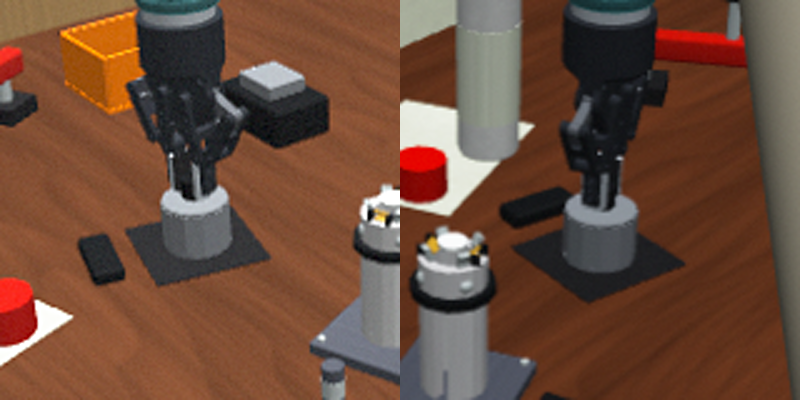

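Emit:
{"name": "drive_tool", "arguments": {
  "deltas": [
    {"linear": [0,0,-1],"twist": 0,"claw": 0},
    {"linear": [0,0,-2],"twist": 0,"claw": 0},
    {"linear": [0,0,-2],"twist": 0,"claw": 0.4},
    {"linear": [0,0,-2],"twist": 0,"claw": 0.5},
    {"linear": [0,0,-2],"twist": 0,"claw": 0.6},
    {"linear": [0,0,-2],"twist": 0,"claw": 0.8},
    {"linear": [0,0,-2],"twist": 0,"claw": 0.8},
    {"linear": [0,0,20],"twist": 0,"claw": 0.8},
    {"linear": [0,0,60],"twist": 0,"claw": 0.8},
    {"linear": [0,0,100],"twist": 0,"claw": 0.8},
    {"linear": [0,0,140],"twist": 0,"claw": 0.8},
    {"linear": [0,0,170],"twist": 0,"claw": 0.8}
  ]
}}

```text
clock: 6.45
position: [0.5689, -0.2335, 0.2547]
ee_rot: [0.001, 0.993, 0.114, 0.002]
contact_force: [0.1, -0.4, -0.4]
width: 0.0682
gripper_force: 0.0
```

Emit:
{"name": "drive_tool", "arguments": {
  "deltas": [
    {"linear": [-40,234,10],"twist": 0,"claw": 0.8},
    {"linear": [-40,234,10],"twist": 0,"claw": 0.8},
    {"linear": [-40,234,10],"twist": 0,"claw": 0.8},
    {"linear": [-40,234,10],"twist": 0,"claw": 0.8},
    {"linear": [-40,234,10],"twist": 0,"claw": 0.8},
    {"linear": [-40,234,10],"twist": 0,"claw": 0.8},
    {"linear": [-40,234,10],"twist": 0,"claw": 0.8},
    {"linear": [-40,234,10],"twist": 0,"claw": 0.8},
    {"linear": [-40,234,10],"twist": 0,"claw": 0.8}
  ]
}}

```text
clock: 7.2
position: [0.5285, 0.0004, 0.2612]
ee_rot: [0.0, 0.993, 0.114, 0.0]
contact_force: [-0.6, -0.6, 0.1]
width: 0.0683
gripper_force: 0.0
```

Run:
```python
from h import *
s=sensors.get_state();print(s['clock'],s['position'])
im=snap('wrist','w3'); a=cv2.resize(im[160:360,220:420],None,fx=2,fy=2,interpolation=2)
im=snap('side','side3'); b=cv2.resize(im[195:295,260:360],None,fx=4,fy=4,interpolation=2); cv2.imwrite('pics/s4.png',np.hstack([a,b])[:,:,::-1])
m=eyes.camera_model('wrist'); print(proj(m,[[.529,.001,.137]]),proj(eyes.camera_model('side'),[[.529,.001,.137]]))
```

```text
7.2 [5.28466964e-01 3.72042760e-04 2.61186976e-01]
[[315.76493848 244.1156861 ]] [[320.89363352 225.56078147]]
```

View pics/s4.png

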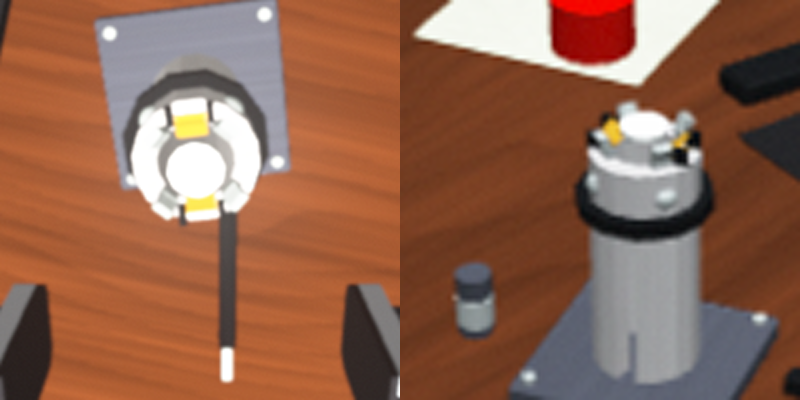

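The mouth is seen at (317,245) in the wrist view, about 1 px from its predicted pixel, so the axis is near (528.6, 0.3). Next is tab D.

Emit:
{"name": "drive_tool", "arguments": {
  "deltas": [
    {"linear": [66,179,0],"twist": 0,"claw": 0.8},
    {"linear": [66,179,0],"twist": 0,"claw": 0.8},
    {"linear": [66,179,0],"twist": 0,"claw": 0.8},
    {"linear": [66,179,-10],"twist": 0,"claw": 0.8},
    {"linear": [66,179,-40],"twist": 0,"claw": 0.8},
    {"linear": [66,179,-80],"twist": 0,"claw": 0.8},
    {"linear": [66,179,-120],"twist": 0,"claw": 0.8},
    {"linear": [66,179,-135],"twist": 0,"claw": 0.8},
    {"linear": [66,179,-135],"twist": 0,"claw": 0.8},
    {"linear": [66,179,-135],"twist": 0,"claw": 0.8}
  ]
}}

```text
clock: 8.13
position: [0.5947, 0.1785, 0.1252]
ee_rot: [0.0, 0.994, 0.113, -0.001]
contact_force: [0.6, -0.3, 0.8]
width: 0.0686
gripper_force: 0.0
```

```bash
cat >> h.py <<'E'
from scipy.optimize import minimize
th=np.linspace(0,2*np.pi,48,endpoint=False); C=np.c_[np.cos(th),np.sin(th)]
def model(m,x,y):
    k=np.zeros((480,640),np.uint8)
    for L in [[(15,.004),(15,.010)],[(6,.010),(6,.028)]]:
        P=np.vstack([np.c_[C*r/1000+[x,y],np.full(48,z)] for r,z in L])
        cv2.fillConvexPoly(k,cv2.convexHull((proj(m,P)*16).round().astype(np.int32)),1,shift=4)
    return k
def tab(fn,guess,thr=90):
    s=sensors.get_state(); im=snap('wrist',fn); m=eyes.camera_model('wrist')
    w=(im.min(2)>thr)
    roi=np.zeros((480,640),np.uint8); u,v=proj(m,[[*guess,.015]])[0]; cv2.circle(roi,(int(u),int(v)),75,1,-1); w=w&(roi>0)
    f=lambda p:-(lambda k:(k&w).sum()/max(1,(k|w).sum()))(model(m,*(p/1000))>0)
    g=np.array(guess)*1000
    st=min((g+[a,b] for a in range(-24,25,6) for b in range(-24,25,6)),key=f)
    r=minimize(f,st,method='Nelder-Mead',options=dict(initial_simplex=[st,st+[3,0],st+[0,3]],xatol=.05))
    o=im.copy(); cs=cv2.findContours(model(m,*(r.x/1000)),0,1)[0]; cv2.drawContours(o,cs,-1,(255,0,0),1)
    u,v=int(u),int(v); cv2.imwrite(f'pics/{fn}c.png',cv2.resize(o[max(0,v-80):v+80,max(0,u-80):u+80],None,fx=3,fy=3)[:,:,::-1])
    p=s['position']*1000; print('clock',s['clock'],'tab',r.x.round(1),'iou',-r.fun,'tcp',p.round(1),'delta',(r.x-p[:2]).round(1))
E
python3 - <<'E'
from h import *
tab('t1',(.5945,.1795))
E
```

```text
clock 8.1333 tab [596.  178.9] iou 0.9331034482758621 tcp [594.7 178.5 125.2] delta [1.4 0.3]
```

View pics/t1c.png

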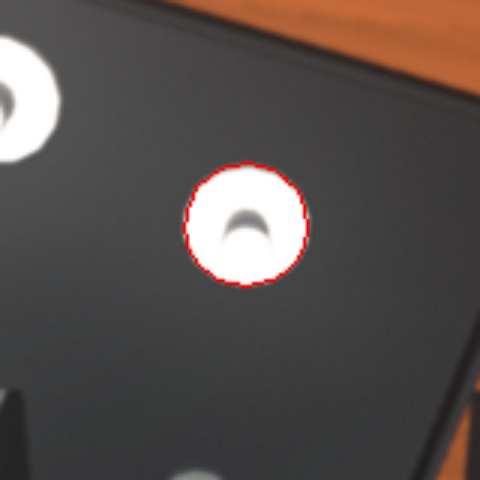

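The model outline fits the tab well, so I'll grasp it.

Emit:
{"name": "drive_tool", "arguments": {
  "deltas": [
    {"linear": [1,0,-30],"twist": 0,"claw": 0.7},
    {"linear": [1,0,-60],"twist": 0,"claw": 0.6},
    {"linear": [1,0,-80],"twist": 0,"claw": 0.5},
    {"linear": [1,0,-86],"twist": 0,"claw": 0.4},
    {"linear": [1,0,-86],"twist": 0,"claw": 0.3},
    {"linear": [1,0,-86],"twist": 0,"claw": 0},
    {"linear": [1,0,-86],"twist": 0,"claw": 0},
    {"linear": [1,0,-86],"twist": 0,"claw": 0},
    {"linear": [1,0,-86],"twist": 0,"claw": 0},
    {"linear": [1,0,-86],"twist": 0,"claw": 0},
    {"linear": [1,0,-86],"twist": 0,"claw": 0},
    {"linear": [1,0,-86],"twist": 0,"claw": 0}
  ],
  "squeeze": 40
}}

```text
clock: 9.18
position: [0.597, 0.18, 0.0424]
ee_rot: [0.0, 0.993, 0.114, 0.002]
contact_force: [0.1, -1.0, 5.7]
width: 0.0098
gripper_force: 39.6
```

Emit:
{"name": "drive_tool", "arguments": {
  "deltas": [
    {"linear": [0,0,30],"twist": 0,"claw": 0},
    {"linear": [0,0,70],"twist": 0,"claw": 0},
    {"linear": [0,0,110],"twist": 0,"claw": 0},
    {"linear": [0,0,150],"twist": 0,"claw": 0},
    {"linear": [0,0,170],"twist": 0,"claw": 0},
    {"linear": [-67,-179,170],"twist": 0,"claw": 0},
    {"linear": [-67,-179,170],"twist": 0,"claw": 0},
    {"linear": [-67,-179,170],"twist": 0,"claw": 0},
    {"linear": [-67,-179,170],"twist": 0,"claw": 0},
    {"linear": [-67,-179,170],"twist": 0,"claw": 0},
    {"linear": [-67,-179,170],"twist": 0,"claw": 0},
    {"linear": [-67,-179,170],"twist": 0,"claw": 0}
  ]
}}

```text
clock: 10.18
position: [0.5279, -0.0001, 0.2108]
ee_rot: [-0.0, 0.994, 0.113, 0.001]
contact_force: [0.2, 0.2, -0.2]
width: 0.0096
gripper_force: 39.1
```

Run:
```python
from h import *
s=sensors.get_state();print(s['clock'],s['position'],s['contact_force'])
im=snap('wrist','w5'); a=cv2.resize(im[160:360,220:420],None,fx=2,fy=2,interpolation=2)
im=snap('side','side5'); b=cv2.resize(im[155:255,270:370],None,fx=4,fy=4,interpolation=2); cv2.imwrite('pics/s5.png',np.hstack([a,b])[:,:,::-1])
print(sensors.get_state()['position'])
```

```text
10.1833 [ 5.27927380e-01 -1.43046095e-04  2.10782339e-01] [ 0.17178091  0.15440547 -0.21574455]
[0.528677   0.00137383 0.21055734]
```

View pics/s5.png

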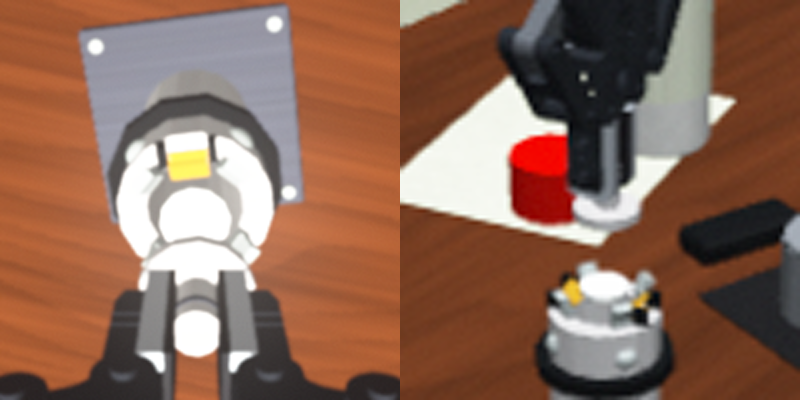

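The tab hangs level and in line with the axis. I'll lower it onto the follower and watch the force.

Emit:
{"name": "drive_tool", "arguments": {
  "deltas": [
    {"linear": [0,-1,-12],"twist": 0,"claw": 0},
    {"linear": [0,-1,-24],"twist": 0,"claw": 0},
    {"linear": [0,-1,-32],"twist": 0,"claw": 0},
    {"linear": [0,-1,-34],"twist": 0,"claw": 0},
    {"linear": [0,-1,-35],"twist": 0,"claw": 0},
    {"linear": [0,-1,-35],"twist": 0,"claw": 0}
  ]
}}

```text
clock: 10.78
position: [0.5284, 0.0006, 0.1754]
ee_rot: [-0.0, 0.993, 0.115, -0.0]
contact_force: [-1.5, 1.2, 2.2]
width: 0.0094
gripper_force: 39.3
```

Emit:
{"name": "drive_tool", "arguments": {
  "deltas": [
    {"linear": [0,0,-1],"twist": 0,"claw": 0},
    {"linear": [0,0,-2],"twist": 0,"claw": 0},
    {"linear": [0,0,-2],"twist": 0,"claw": 0}
  ]
}}

```text
clock: 11.03
position: [0.5288, 0.0001, 0.1736]
ee_rot: [-0.0, 0.993, 0.114, 0.001]
contact_force: [0.6, 2.0, 3.5]
width: 0.0098
gripper_force: 39.4
```

Emit:
{"name": "drive_tool", "arguments": {
  "deltas": [
    {"linear": [0,0,0],"twist": 0,"claw": 0.15},
    {"linear": [0,0,0],"twist": 0,"claw": 0.3},
    {"linear": [0,0,0],"twist": 0,"claw": 0.4},
    {"linear": [0,0,0],"twist": 0,"claw": 0.4},
    {"linear": [0,0,12],"twist": 0,"claw": 0.4},
    {"linear": [0,0,30],"twist": 0,"claw": 0.4},
    {"linear": [0,0,38],"twist": 0,"claw": 0.2},
    {"linear": [0,0,38],"twist": 0,"claw": 0},
    {"linear": [0,0,38],"twist": 0,"claw": 0},
    {"linear": [0,0,38],"twist": 0,"claw": 0},
    {"linear": [0,0,38],"twist": 0,"claw": 0},
    {"linear": [0,0,38],"twist": 0,"claw": 0}
  ]
}}

```text
clock: 12.03
position: [0.5278, -0.0002, 0.2103]
ee_rot: [-0.0, 0.993, 0.114, -0.001]
contact_force: [0.2, 0.4, -0.0]
width: 0.0002
gripper_force: 0.0
```

Run:
```python
from h import *
s=sensors.get_state();print(s['clock'],s['position'],s['contact_force'],s['width'])
im=snap('scene','x'); a=cv2.resize(im[165:265,290:390],None,fx=4,fy=4,interpolation=2)
im=snap('side','side6'); b=cv2.resize(im[155:255,270:370],None,fx=4,fy=4,interpolation=2); cv2.imwrite('pics/s6.png',np.hstack([a,b])[:,:,::-1])
```

```text
12.0333 [ 5.27791342e-01 -2.19342647e-04  2.10297722e-01] [ 0.2293162   0.43266373 -0.04479704] 0.00021376200276492126
```

View pics/s6.png

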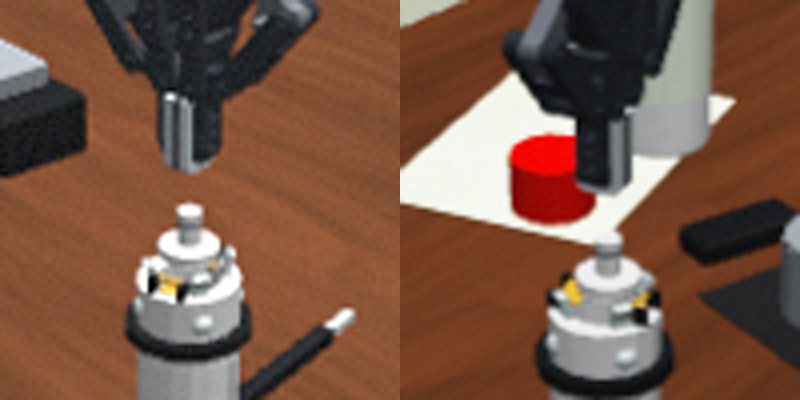

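The tab stands centred on the follower. I'll press it with shut fingers.

Emit:
{"name": "drive_tool", "arguments": {
  "deltas": [
    {"linear": [0,0,-10],"twist": 0,"claw": 0},
    {"linear": [0,0,-18],"twist": 0,"claw": 0},
    {"linear": [0,0,-24],"twist": 0,"claw": 0},
    {"linear": [0,0,-28],"twist": 0,"claw": 0},
    {"linear": [0,0,-30],"twist": 0,"claw": 0},
    {"linear": [0,0,-30],"twist": 0,"claw": 0}
  ]
}}

```text
clock: 12.63
position: [0.5279, -0.0002, 0.1808]
ee_rot: [-0.0, 0.993, 0.114, -0.001]
contact_force: [-1.6, 0.2, 3.1]
width: -0.0002
gripper_force: 1.4
```

Emit:
{"name": "drive_tool", "arguments": {
  "deltas": [
    {"linear": [0,0,-4],"twist": 0,"claw": 0},
    {"linear": [0,0,-8],"twist": 0,"claw": 0},
    {"linear": [0,0,-12],"twist": 0,"claw": 0},
    {"linear": [0,0,-15],"twist": 0,"claw": 0},
    {"linear": [0,0,-17],"twist": 0,"claw": 0},
    {"linear": [0,0,-17],"twist": 0,"claw": 0},
    {"linear": [0,0,-17],"twist": 0,"claw": 0}
  ]
}}

```text
clock: 13.22
position: [0.5289, 0.0001, 0.1648]
ee_rot: [-0.0, 0.993, 0.114, 0.001]
contact_force: [0.2, 1.6, 3.8]
width: 0.0
gripper_force: 2.0
```

Emit:
{"name": "drive_tool", "arguments": {
  "deltas": [
    {"linear": [0,0,30],"twist": 0,"claw": 0},
    {"linear": [0,0,60],"twist": 0,"claw": 0.2},
    {"linear": [85,244,60],"twist": 0,"claw": 0.6},
    {"linear": [85,244,60],"twist": 0,"claw": 0.8},
    {"linear": [85,244,60],"twist": 0,"claw": 0.8},
    {"linear": [85,244,60],"twist": 0,"claw": 0.8},
    {"linear": [85,244,60],"twist": 0,"claw": 0.8},
    {"linear": [85,244,30],"twist": 0,"claw": 0.8},
    {"linear": [85,244,0],"twist": 0,"claw": 0.8},
    {"linear": [85,244,-40],"twist": 0,"claw": 0.8},
    {"linear": [85,244,-40],"twist": 0,"claw": 0.8},
    {"linear": [85,244,-40],"twist": 0,"claw": 0.8}
  ]
}}

```text
clock: 14.22
position: [0.6114, 0.2432, 0.1216]
ee_rot: [0.001, 0.993, 0.114, -0.003]
contact_force: [-0.4, -0.4, 1.1]
width: 0.0681
gripper_force: 0.0
```

Run:
```python
from h import *
tab('t2',(.6135,.2445))
```

```text
clock 14.2167 tab [614.4 243.8] iou 0.9293880295897781 tcp [611.4 243.2 121.6] delta [2.9 0.6]
```

Emit:
{"name": "drive_tool", "arguments": {
  "deltas": [
    {"linear": [1,0,-30],"twist": 0,"claw": 0.7},
    {"linear": [1,0,-60],"twist": 0,"claw": 0.6},
    {"linear": [1,0,-78],"twist": 0,"claw": 0.5},
    {"linear": [1,0,-83],"twist": 0,"claw": 0.4},
    {"linear": [1,0,-83],"twist": 0,"claw": 0.3},
    {"linear": [1,0,-83],"twist": 0,"claw": 0},
    {"linear": [1,0,-83],"twist": 0,"claw": 0},
    {"linear": [1,0,-83],"twist": 0,"claw": 0},
    {"linear": [1,0,-83],"twist": 0,"claw": 0},
    {"linear": [1,0,-83],"twist": 0,"claw": 0},
    {"linear": [1,0,-83],"twist": 0,"claw": 0}
  ],
  "squeeze": 40
}}

```text
clock: 15.18
position: [0.6164, 0.244, 0.0442]
ee_rot: [-0.0, 0.993, 0.114, 0.003]
contact_force: [-0.2, -1.3, 5.9]
width: 0.0091
gripper_force: 39.4
```

Emit:
{"name": "drive_tool", "arguments": {
  "deltas": [
    {"linear": [0,0,30],"twist": 0,"claw": 0},
    {"linear": [0,0,70],"twist": 0,"claw": 0},
    {"linear": [0,0,110],"twist": 0,"claw": 0},
    {"linear": [0,0,150],"twist": 0,"claw": 0},
    {"linear": [0,0,170],"twist": 0,"claw": 0},
    {"linear": [-86,-244,170],"twist": 0,"claw": 0},
    {"linear": [-86,-244,170],"twist": 0,"claw": 0},
    {"linear": [-86,-244,170],"twist": 0,"claw": 0},
    {"linear": [-86,-244,170],"twist": 0,"claw": 0},
    {"linear": [-86,-244,170],"twist": 0,"claw": 0},
    {"linear": [-86,-244,170],"twist": 0,"claw": 0},
    {"linear": [-86,-244,170],"twist": 0,"claw": 0}
  ]
}}

```text
clock: 16.18
position: [0.5259, -0.0051, 0.2122]
ee_rot: [0.002, 0.994, 0.112, -0.0]
contact_force: [0.2, 0.3, 0.3]
width: 0.0092
gripper_force: 39.1
```

Emit:
{"name": "drive_tool", "arguments": {
  "deltas": [
    {"linear": [0,0,0],"twist": 0,"claw": 0},
    {"linear": [0,0,0],"twist": 0,"claw": 0},
    {"linear": [0,0,0],"twist": 0,"claw": 0}
  ]
}}

```text
clock: 16.43
position: [0.5291, 0.0009, 0.2117]
ee_rot: [-0.0, 0.993, 0.114, 0.001]
contact_force: [0.2, -0.3, -1.1]
width: 0.0094
gripper_force: 39.1
```

Emit:
{"name": "drive_tool", "arguments": {
  "deltas": [
    {"linear": [0,0,-12],"twist": 0,"claw": 0},
    {"linear": [0,0,-22],"twist": 0,"claw": 0},
    {"linear": [0,0,-26],"twist": 0,"claw": 0},
    {"linear": [0,0,-26],"twist": 0,"claw": 0},
    {"linear": [0,0,-26],"twist": 0,"claw": 0}
  ]
}}

```text
clock: 16.85
position: [0.5284, 0.0005, 0.1848]
ee_rot: [-0.0, 0.993, 0.115, -0.0]
contact_force: [-0.4, 0.8, 0.1]
width: 0.0093
gripper_force: 39.1
```

Emit:
{"name": "drive_tool", "arguments": {
  "deltas": [
    {"linear": [0,0,-1],"twist": 0,"claw": 0},
    {"linear": [0,0,-2],"twist": 0,"claw": 0},
    {"linear": [0,0,-2],"twist": 0,"claw": 0}
  ]
}}

```text
clock: 17.1
position: [0.5284, -0.0002, 0.1833]
ee_rot: [0.0, 0.993, 0.114, 0.0]
contact_force: [-0.4, -0.2, -0.6]
width: 0.0093
gripper_force: 39.1
```

Emit:
{"name": "drive_tool", "arguments": {
  "deltas": [
    {"linear": [0,0,-1],"twist": 0,"claw": 0},
    {"linear": [0,0,-2],"twist": 0,"claw": 0},
    {"linear": [0,0,-2],"twist": 0,"claw": 0}
  ]
}}

```text
clock: 17.35
position: [0.5284, -0.0003, 0.1816]
ee_rot: [0.0, 0.993, 0.114, 0.0]
contact_force: [-0.2, 0.3, 4.1]
width: 0.0092
gripper_force: 39.3
```

Contact at the expected height confirms the first tab is held. Release and press this one.

Emit:
{"name": "drive_tool", "arguments": {
  "deltas": [
    {"linear": [0,0,0.5],"twist": 0,"claw": 0.15},
    {"linear": [0,0,0.5],"twist": 0,"claw": 0.3},
    {"linear": [0,0,0.5],"twist": 0,"claw": 0.4},
    {"linear": [0,0,0.5],"twist": 0,"claw": 0.4},
    {"linear": [0,0,12],"twist": 0,"claw": 0.4},
    {"linear": [0,0,30],"twist": 0,"claw": 0.4},
    {"linear": [0,0,38],"twist": 0,"claw": 0.2},
    {"linear": [0,0,38],"twist": 0,"claw": 0},
    {"linear": [0,0,38],"twist": 0,"claw": 0},
    {"linear": [0,0,38],"twist": 0,"claw": 0},
    {"linear": [0,0,38],"twist": 0,"claw": 0},
    {"linear": [0,0,38],"twist": 0,"claw": 0}
  ]
}}

```text
clock: 18.35
position: [0.5278, -0.0002, 0.2183]
ee_rot: [-0.0, 0.993, 0.114, -0.001]
contact_force: [0.7, 0.4, -0.2]
width: 0.0002
gripper_force: 0.0
```

Emit:
{"name": "drive_tool", "arguments": {
  "deltas": [
    {"linear": [0,0,-10],"twist": 0,"claw": 0},
    {"linear": [0,0,-20],"twist": 0,"claw": 0},
    {"linear": [0,0,-26],"twist": 0,"claw": 0},
    {"linear": [0,0,-30],"twist": 0,"claw": 0},
    {"linear": [0,0,-32],"twist": 0,"claw": 0},
    {"linear": [0,0,-32],"twist": 0,"claw": 0}
  ]
}}

```text
clock: 18.85
position: [0.5279, -0.0002, 0.1867]
ee_rot: [-0.0, 0.993, 0.114, -0.001]
contact_force: [-1.0, 0.3, 2.6]
width: -0.0003
gripper_force: 1.4
```

Emit:
{"name": "drive_tool", "arguments": {
  "deltas": [
    {"linear": [0,0,-4],"twist": 0,"claw": 0},
    {"linear": [0,0,-8],"twist": 0,"claw": 0},
    {"linear": [0,0,-12],"twist": 0,"claw": 0},
    {"linear": [0,0,-16],"twist": 0,"claw": 0},
    {"linear": [0,0,-20],"twist": 0,"claw": 0},
    {"linear": [0,0,-23],"twist": 0,"claw": 0},
    {"linear": [0,0,-23],"twist": 0,"claw": 0},
    {"linear": [0,0,-23],"twist": 0,"claw": 0}
  ]
}}

```text
clock: 19.52
position: [0.5295, 0.0001, 0.1648]
ee_rot: [-0.0, 0.993, 0.114, 0.002]
contact_force: [0.1, 1.8, 5.6]
width: -0.0
gripper_force: 2.5
```

Emit:
{"name": "drive_tool", "arguments": {
  "deltas": [
    {"linear": [0,0,30],"twist": 0,"claw": 0},
    {"linear": [0,0,60],"twist": 0,"claw": 0.2},
    {"linear": [-10,265,60],"twist": 0,"claw": 0.6},
    {"linear": [-10,265,60],"twist": 0,"claw": 0.8},
    {"linear": [-10,265,60],"twist": 0,"claw": 0.8},
    {"linear": [-10,265,60],"twist": 0,"claw": 0.8},
    {"linear": [-10,265,60],"twist": 0,"claw": 0.8},
    {"linear": [-10,265,60],"twist": 0,"claw": 0.8},
    {"linear": [-10,265,30],"twist": 0,"claw": 0.8},
    {"linear": [-10,265,0],"twist": 0,"claw": 0.8},
    {"linear": [-10,265,-40],"twist": 0,"claw": 0.8},
    {"linear": [-10,265,-40],"twist": 0,"claw": 0.8}
  ]
}}

```text
clock: 20.52
position: [0.513, 0.2635, 0.1169]
ee_rot: [0.002, 0.993, 0.115, -0.007]
contact_force: [-2.3, -0.4, -1.7]
width: 0.0683
gripper_force: 0.0
```

Emit:
{"name": "drive_tool", "arguments": {
  "deltas": [
    {"linear": [0,0,0],"twist": 0,"claw": 0.8},
    {"linear": [0,0,0],"twist": 0,"claw": 0.8},
    {"linear": [0,0,0],"twist": 0,"claw": 0.8}
  ]
}}

```text
clock: 20.77
position: [0.5202, 0.2651, 0.1265]
ee_rot: [-0.001, 0.993, 0.114, 0.002]
contact_force: [0.2, 0.5, 0.6]
width: 0.0683
gripper_force: 0.0
```

Run:
```python
from h import *
tab('t3',(.518,.2655))
```

```text
clock 20.7667 tab [535.9 291.6] iou 0.23838651016696974 tcp [520.2 265.1 126.5] delta [15.8 26.6]
```

View pics/t3.png

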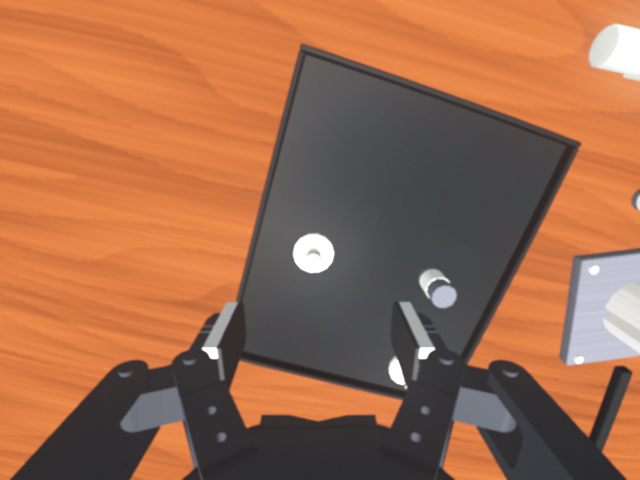

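The tab stands untouched at (314,254). My threshold was too low, so I'll refit from the saved picture.

Run:
```python
from h import *
import h
m=eyes.camera_model('wrist'); u,v=proj(m,[[.518,.2655,.015]])[0]; im=cv2.imread('pics/t3.png'); print(u,v,im[254,270],im[250,314],im[275,340])
for t in (140,180): tab('t3b',(.518,.2655),t)
```

```text
316.3406491908754 253.7200914507722 [94 93 97] [183 187 189] [91 90 90]
clock 20.8167 tab [515.2 267.3] iou 0.9748148148148148 tcp [520.1 265.  126.7] delta [-4.9  2.3]
clock 20.8667 tab [514.8 267.5] iou 0.9488337095560572 tcp [519.9 264.9 126.6] delta [-5.1  2.6]
```

Emit:
{"name": "drive_tool", "arguments": {
  "deltas": [
    {"linear": [-5,2,-30],"twist": 0,"claw": 0.7},
    {"linear": [-5,2,-60],"twist": 0,"claw": 0.6},
    {"linear": [-5,2,-80],"twist": 0,"claw": 0.5},
    {"linear": [-5,2,-85],"twist": 0,"claw": 0.4},
    {"linear": [-5,2,-85],"twist": 0,"claw": 0.3},
    {"linear": [-5,2,-85],"twist": 0,"claw": 0},
    {"linear": [-5,2,-85],"twist": 0,"claw": 0},
    {"linear": [-5,2,-85],"twist": 0,"claw": 0},
    {"linear": [-5,2,-85],"twist": 0,"claw": 0},
    {"linear": [-5,2,-85],"twist": 0,"claw": 0},
    {"linear": [-5,2,-85],"twist": 0,"claw": 0}
  ],
  "squeeze": 40
}}

```text
clock: 21.83
position: [0.5144, 0.2671, 0.0406]
ee_rot: [-0.0, 0.993, 0.114, 0.002]
contact_force: [-0.4, 0.1, 7.3]
width: 0.0098
gripper_force: 39.6
```

Emit:
{"name": "drive_tool", "arguments": {
  "deltas": [
    {"linear": [0,0,30],"twist": 0,"claw": 0},
    {"linear": [0,0,70],"twist": 0,"claw": 0},
    {"linear": [0,0,110],"twist": 0,"claw": 0},
    {"linear": [0,0,150],"twist": 0,"claw": 0},
    {"linear": [0,0,170],"twist": 0,"claw": 0},
    {"linear": [15,-267,170],"twist": 0,"claw": 0},
    {"linear": [15,-267,170],"twist": 0,"claw": 0},
    {"linear": [15,-267,170],"twist": 0,"claw": 0},
    {"linear": [15,-267,170],"twist": 0,"claw": 0},
    {"linear": [15,-267,170],"twist": 0,"claw": 0},
    {"linear": [15,-267,170],"twist": 0,"claw": 0},
    {"linear": [15,-267,170],"twist": 0,"claw": 0}
  ]
}}

```text
clock: 22.83
position: [0.5281, -0.0049, 0.2093]
ee_rot: [0.001, 0.994, 0.113, 0.0]
contact_force: [-0.1, 0.3, 0.7]
width: 0.0096
gripper_force: 39.1
```

Emit:
{"name": "drive_tool", "arguments": {
  "deltas": [
    {"linear": [0,0,0],"twist": 0,"claw": 0},
    {"linear": [0,0,0],"twist": 0,"claw": 0},
    {"linear": [0,0,0],"twist": 0,"claw": 0},
    {"linear": [0,0,0],"twist": 0,"claw": 0}
  ]
}}

```text
clock: 23.17
position: [0.528, 0.0011, 0.2091]
ee_rot: [-0.0, 0.993, 0.115, -0.0]
contact_force: [0.4, 0.5, -0.8]
width: 0.0096
gripper_force: 39.1
```

Emit:
{"name": "drive_tool", "arguments": {
  "deltas": [
    {"linear": [0.5,0,-12],"twist": 0,"claw": 0},
    {"linear": [0.5,0,-22],"twist": 0,"claw": 0},
    {"linear": [0.5,0,-27],"twist": 0,"claw": 0},
    {"linear": [0.5,0,-28],"twist": 0,"claw": 0},
    {"linear": [0.5,0,-28],"twist": 0,"claw": 0}
  ]
}}

```text
clock: 23.58
position: [0.5284, 0.0004, 0.1806]
ee_rot: [-0.0, 0.993, 0.115, -0.001]
contact_force: [0.5, 0.4, 0.7]
width: 0.0096
gripper_force: 39.1
```

Emit:
{"name": "drive_tool", "arguments": {
  "deltas": [
    {"linear": [0,0,-1],"twist": 0,"claw": 0},
    {"linear": [0,0,-2],"twist": 0,"claw": 0},
    {"linear": [0,0,-2],"twist": 0,"claw": 0}
  ]
}}

```text
clock: 23.83
position: [0.5292, -0.0002, 0.1797]
ee_rot: [0.0, 0.993, 0.114, 0.001]
contact_force: [0.0, 0.1, 1.0]
width: 0.0095
gripper_force: 39.2
```

Emit:
{"name": "drive_tool", "arguments": {
  "deltas": [
    {"linear": [0,0,-1],"twist": 0,"claw": 0},
    {"linear": [0,0,-1],"twist": 0,"claw": 0},
    {"linear": [0,0,-1],"twist": 0,"claw": 0}
  ]
}}

```text
clock: 24.08
position: [0.5297, -0.0002, 0.1791]
ee_rot: [0.0, 0.993, 0.114, 0.001]
contact_force: [1.1, 1.1, 6.2]
width: 0.0099
gripper_force: 39.6
```

Contact as expected, so the second tab is held. Release, then press the third.

Emit:
{"name": "drive_tool", "arguments": {
  "deltas": [
    {"linear": [0,0,1],"twist": 0,"claw": 0},
    {"linear": [0,0,1],"twist": 0,"claw": 0.2},
    {"linear": [0,0,1],"twist": 0,"claw": 0.4},
    {"linear": [0,0,1],"twist": 0,"claw": 0.4},
    {"linear": [0,0,12],"twist": 0,"claw": 0.4},
    {"linear": [0,0,30],"twist": 0,"claw": 0.4},
    {"linear": [0,0,40],"twist": 0,"claw": 0.2},
    {"linear": [0,0,40],"twist": 0,"claw": 0},
    {"linear": [0,0,40],"twist": 0,"claw": 0},
    {"linear": [0,0,40],"twist": 0,"claw": 0},
    {"linear": [0,0,40],"twist": 0,"claw": 0},
    {"linear": [0,0,40],"twist": 0,"claw": 0}
  ]
}}

```text
clock: 25.08
position: [0.5283, -0.0002, 0.2173]
ee_rot: [-0.0, 0.993, 0.114, -0.001]
contact_force: [0.2, -0.1, -0.2]
width: -0.0002
gripper_force: 0.0
```

Emit:
{"name": "drive_tool", "arguments": {
  "deltas": [
    {"linear": [0,0,-10],"twist": 0,"claw": 0},
    {"linear": [0,0,-20],"twist": 0,"claw": 0},
    {"linear": [0,0,-26],"twist": 0,"claw": 0},
    {"linear": [0,0,-30],"twist": 0,"claw": 0},
    {"linear": [0,0,-32],"twist": 0,"claw": 0},
    {"linear": [0,0,-32],"twist": 0,"claw": 0}
  ]
}}

```text
clock: 25.58
position: [0.5288, -0.0003, 0.1859]
ee_rot: [0.0, 0.993, 0.114, -0.0]
contact_force: [-0.1, 0.3, 2.9]
width: -0.0
gripper_force: 1.2
```

Emit:
{"name": "drive_tool", "arguments": {
  "deltas": [
    {"linear": [0,0,-4],"twist": 0,"claw": 0},
    {"linear": [0,0,-8],"twist": 0,"claw": 0},
    {"linear": [0,0,-12],"twist": 0,"claw": 0},
    {"linear": [0,0,-16],"twist": 0,"claw": 0},
    {"linear": [0,0,-20],"twist": 0,"claw": 0},
    {"linear": [0,0,-22],"twist": 0,"claw": 0},
    {"linear": [0,0,-22],"twist": 0,"claw": 0},
    {"linear": [0,0,-22],"twist": 0,"claw": 0}
  ]
}}

```text
clock: 26.25
position: [0.5277, 0.0001, 0.1653]
ee_rot: [-0.0, 0.993, 0.114, -0.001]
contact_force: [-4.1, 0.9, 10.1]
width: 0.0002
gripper_force: 5.3
```

Emit:
{"name": "drive_tool", "arguments": {
  "deltas": [
    {"linear": [0,0,30],"twist": 0,"claw": 0},
    {"linear": [0,0,60],"twist": 0,"claw": 0.2},
    {"linear": [-98,166,60],"twist": 0,"claw": 0.6},
    {"linear": [-98,166,60],"twist": 0,"claw": 0.8},
    {"linear": [-98,166,60],"twist": 0,"claw": 0.8},
    {"linear": [-98,166,60],"twist": 0,"claw": 0.8},
    {"linear": [-98,166,60],"twist": 0,"claw": 0.8},
    {"linear": [-98,166,60],"twist": 0,"claw": 0.8},
    {"linear": [-98,166,30],"twist": 0,"claw": 0.8},
    {"linear": [-98,166,0],"twist": 0,"claw": 0.8},
    {"linear": [-98,166,-40],"twist": 0,"claw": 0.8},
    {"linear": [-98,166,-40],"twist": 0,"claw": 0.8}
  ]
}}

```text
clock: 27.25
position: [0.4257, 0.164, 0.1185]
ee_rot: [0.001, 0.993, 0.114, -0.007]
contact_force: [-0.5, -0.9, -1.6]
width: 0.0683
gripper_force: 0.0
```

Emit:
{"name": "drive_tool", "arguments": {
  "deltas": [
    {"linear": [0,0,0],"twist": 0,"claw": 0.8},
    {"linear": [0,0,0],"twist": 0,"claw": 0.8},
    {"linear": [0,0,0],"twist": 0,"claw": 0.8}
  ]
}}

```text
clock: 27.5
position: [0.4328, 0.1658, 0.1261]
ee_rot: [-0.0, 0.993, 0.114, 0.002]
contact_force: [0.1, 0.3, 0.0]
width: 0.0686
gripper_force: 0.0
```

Run:
```python
from h import *
tab('t4',(.431,.166),140)
```

```text
clock 27.5 tab [429.2 165.3] iou 0.9709388971684053 tcp [432.8 165.8 126.1] delta [-3.5 -0.5]
```

Run:
```python
from h import *
im=snap('scene','x'); a=cv2.resize(im[195:275,300:380],None,fx=5,fy=5,interpolation=2)
im=snap('side','side7'); b=cv2.resize(im[180:260,280:360],None,fx=5,fy=5,interpolation=2); cv2.imwrite('pics/s7.png',np.hstack([a,b])[:,:,::-1])
print(proj(eyes.camera_model('side'),[[.5286,.0003,.143],[.5286,.0003,.167]]),proj(eyes.camera_model('scene'),[[.5286,.0003,.143],[.5286,.0003,.167]]))
```

```text
[[321.29926188 222.58014138]
 [321.20382334 210.77357265]] [[336.27081835 226.48330663]
 [336.34852263 215.44716952]]
```

View pics/s7.png

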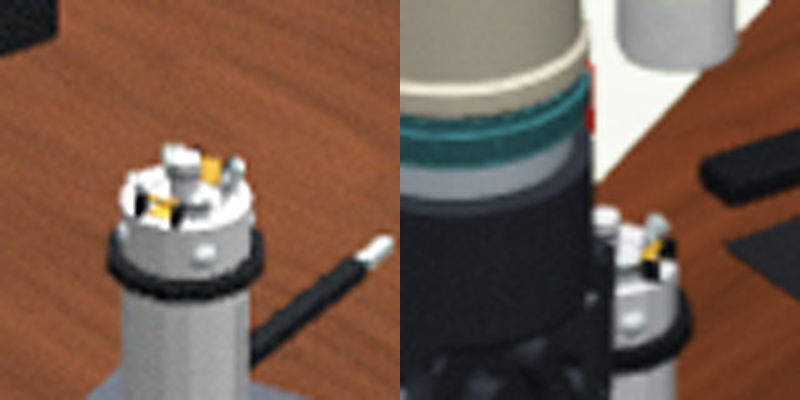

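The third stem end is at scene (336,225), against (336,226) predicted for a held tab, so it is held. Now the fourth tab.

Emit:
{"name": "drive_tool", "arguments": {
  "deltas": [
    {"linear": [-3.5,-0.5,-30],"twist": 0,"claw": 0.7},
    {"linear": [-3.5,-0.5,-60],"twist": 0,"claw": 0.6},
    {"linear": [-3.5,-0.5,-80],"twist": 0,"claw": 0.5},
    {"linear": [-3.5,-0.5,-85],"twist": 0,"claw": 0.4},
    {"linear": [-3.5,-0.5,-85],"twist": 0,"claw": 0.3},
    {"linear": [-3.5,-0.5,-85],"twist": 0,"claw": 0},
    {"linear": [-3.5,-0.5,-85],"twist": 0,"claw": 0},
    {"linear": [-3.5,-0.5,-85],"twist": 0,"claw": 0},
    {"linear": [-3.5,-0.5,-85],"twist": 0,"claw": 0},
    {"linear": [-3.5,-0.5,-85],"twist": 0,"claw": 0},
    {"linear": [-3.5,-0.5,-85],"twist": 0,"claw": 0}
  ],
  "squeeze": 40
}}

```text
clock: 28.57
position: [0.4284, 0.1655, 0.0403]
ee_rot: [-0.0, 0.993, 0.114, 0.001]
contact_force: [0.0, 0.0, 7.5]
width: 0.0098
gripper_force: 39.5
```

Emit:
{"name": "drive_tool", "arguments": {
  "deltas": [
    {"linear": [0,0,30],"twist": 0,"claw": 0},
    {"linear": [0,0,70],"twist": 0,"claw": 0},
    {"linear": [0,0,110],"twist": 0,"claw": 0},
    {"linear": [0,0,150],"twist": 0,"claw": 0},
    {"linear": [0,0,172],"twist": 0,"claw": 0},
    {"linear": [100,-165,172],"twist": 0,"claw": 0},
    {"linear": [100,-165,172],"twist": 0,"claw": 0},
    {"linear": [100,-165,172],"twist": 0,"claw": 0},
    {"linear": [100,-165,172],"twist": 0,"claw": 0},
    {"linear": [100,-165,172],"twist": 0,"claw": 0},
    {"linear": [100,-165,172],"twist": 0,"claw": 0},
    {"linear": [100,-165,172],"twist": 0,"claw": 0}
  ]
}}

```text
clock: 29.57
position: [0.5276, -0.0009, 0.2109]
ee_rot: [-0.0, 0.994, 0.113, -0.0]
contact_force: [-0.4, -0.0, -0.5]
width: 0.0097
gripper_force: 39.1
```

Emit:
{"name": "drive_tool", "arguments": {
  "deltas": [
    {"linear": [0,0,0],"twist": 0,"claw": 0},
    {"linear": [0,0,0],"twist": 0,"claw": 0},
    {"linear": [0,0,0],"twist": 0,"claw": 0},
    {"linear": [0,0,0],"twist": 0,"claw": 0}
  ]
}}

```text
clock: 29.9
position: [0.5267, 0.0013, 0.2114]
ee_rot: [-0.0, 0.993, 0.115, 0.0]
contact_force: [0.1, 0.4, -0.0]
width: 0.0098
gripper_force: 39.1
```

Emit:
{"name": "drive_tool", "arguments": {
  "deltas": [
    {"linear": [1.5,-0.5,-12],"twist": 0,"claw": 0},
    {"linear": [1.5,-0.5,-22],"twist": 0,"claw": 0},
    {"linear": [1.5,-0.5,-28],"twist": 0,"claw": 0},
    {"linear": [1.5,-0.5,-30],"twist": 0,"claw": 0},
    {"linear": [1.5,-0.5,-30],"twist": 0,"claw": 0}
  ]
}}

```text
clock: 30.32
position: [0.5281, 0.0, 0.1803]
ee_rot: [-0.0, 0.993, 0.114, -0.001]
contact_force: [0.5, -0.2, -0.7]
width: 0.0099
gripper_force: 39.1
```

Emit:
{"name": "drive_tool", "arguments": {
  "deltas": [
    {"linear": [0,0,-1],"twist": 0,"claw": 0},
    {"linear": [0,0,-2],"twist": 0,"claw": 0},
    {"linear": [0,0,-2],"twist": 0,"claw": 0}
  ]
}}

```text
clock: 30.57
position: [0.5291, -0.0003, 0.1795]
ee_rot: [0.0, 0.993, 0.114, 0.0]
contact_force: [-0.4, -0.2, -0.8]
width: 0.0097
gripper_force: 39.1
```

Emit:
{"name": "drive_tool", "arguments": {
  "deltas": [
    {"linear": [0,0,-1],"twist": 0,"claw": 0},
    {"linear": [0,0,-1],"twist": 0,"claw": 0},
    {"linear": [0,0,-1],"twist": 0,"claw": 0}
  ]
}}

```text
clock: 30.82
position: [0.5294, -0.0004, 0.1792]
ee_rot: [0.0, 0.993, 0.114, 0.001]
contact_force: [0.0, 0.4, 4.9]
width: 0.0096
gripper_force: 39.6
```

Contact at 0.179, as expected. Release, shut the fingers and press.

Emit:
{"name": "drive_tool", "arguments": {
  "deltas": [
    {"linear": [0,0,1],"twist": 0,"claw": 0},
    {"linear": [0,0,1],"twist": 0,"claw": 0.2},
    {"linear": [0,0,1],"twist": 0,"claw": 0.4},
    {"linear": [0,0,1],"twist": 0,"claw": 0.4},
    {"linear": [0,0,12],"twist": 0,"claw": 0.4},
    {"linear": [0,0,30],"twist": 0,"claw": 0.4},
    {"linear": [0,0,40],"twist": 0,"claw": 0.2},
    {"linear": [0,0,40],"twist": 0,"claw": 0},
    {"linear": [0,0,40],"twist": 0,"claw": 0},
    {"linear": [0,0,40],"twist": 0,"claw": 0},
    {"linear": [0,0,40],"twist": 0,"claw": 0},
    {"linear": [0,0,40],"twist": 0,"claw": 0}
  ]
}}

```text
clock: 31.82
position: [0.5283, -0.0002, 0.2173]
ee_rot: [-0.0, 0.993, 0.114, -0.001]
contact_force: [-0.3, 0.3, -0.0]
width: -0.0
gripper_force: 0.0
```

Emit:
{"name": "drive_tool", "arguments": {
  "deltas": [
    {"linear": [0,0,-10],"twist": 0,"claw": 0},
    {"linear": [0,0,-20],"twist": 0,"claw": 0},
    {"linear": [0,0,-26],"twist": 0,"claw": 0},
    {"linear": [0,0,-30],"twist": 0,"claw": 0},
    {"linear": [0,0,-32],"twist": 0,"claw": 0},
    {"linear": [0,0,-32],"twist": 0,"claw": 0}
  ]
}}

```text
clock: 32.32
position: [0.529, -0.0003, 0.1863]
ee_rot: [0.0, 0.993, 0.114, 0.0]
contact_force: [-1.3, 0.0, 4.2]
width: -0.0001
gripper_force: 2.3
```

Emit:
{"name": "drive_tool", "arguments": {
  "deltas": [
    {"linear": [0,0,-4],"twist": 0,"claw": 0},
    {"linear": [0,0,-8],"twist": 0,"claw": 0},
    {"linear": [0,0,-12],"twist": 0,"claw": 0},
    {"linear": [0,0,-16],"twist": 0,"claw": 0},
    {"linear": [0,0,-20],"twist": 0,"claw": 0},
    {"linear": [0,0,-22],"twist": 0,"claw": 0},
    {"linear": [0,0,-22],"twist": 0,"claw": 0},
    {"linear": [0,0,-22],"twist": 0,"claw": 0},
    {"linear": [0,0,-22],"twist": 0,"claw": 0}
  ]
}}

```text
clock: 33.07
position: [0.5276, 0.0002, 0.165]
ee_rot: [-0.0, 0.993, 0.114, -0.001]
contact_force: [-3.9, 2.0, 11.9]
width: 0.0004
gripper_force: 5.8
```

Emit:
{"name": "drive_tool", "arguments": {
  "deltas": [
    {"linear": [0.5,0,-1],"twist": 0,"claw": 0},
    {"linear": [0.5,0,-1.5],"twist": 0,"claw": 0},
    {"linear": [0.5,0,-1.5],"twist": 0,"claw": 0}
  ]
}}

```text
clock: 33.32
position: [0.5278, 0.0002, 0.1636]
ee_rot: [-0.0, 0.993, 0.114, -0.001]
contact_force: [-5.1, 0.5, 13.6]
width: -0.0002
gripper_force: 6.5
```

Emit:
{"name": "drive_tool", "arguments": {
  "deltas": [
    {"linear": [0,0,10],"twist": 0,"claw": 0},
    {"linear": [0,0,30],"twist": 0,"claw": 0},
    {"linear": [0,0,60],"twist": 0,"claw": 0},
    {"linear": [0,0,90],"twist": 0,"claw": 0},
    {"linear": [40,-233,95],"twist": 0,"claw": 0.4},
    {"linear": [40,-233,95],"twist": 0,"claw": 0.7},
    {"linear": [40,-233,95],"twist": 0,"claw": 0.8},
    {"linear": [40,-233,95],"twist": 0,"claw": 0.8},
    {"linear": [40,-233,95],"twist": 0,"claw": 0.8},
    {"linear": [40,-233,95],"twist": 0,"claw": 0.8},
    {"linear": [40,-233,95],"twist": 0,"claw": 0.8},
    {"linear": [40,-233,95],"twist": 0,"claw": 0.8}
  ]
}}

```text
clock: 34.32
position: [0.5692, -0.2348, 0.2565]
ee_rot: [-0.001, 0.994, 0.113, -0.001]
contact_force: [0.2, 0.5, 0.0]
width: 0.0682
gripper_force: 0.0
```

Emit:
{"name": "drive_tool", "arguments": {
  "deltas": [
    {"linear": [0,0,0],"twist": 0,"claw": 0.8},
    {"linear": [0,0,0],"twist": 0,"claw": 0.8},
    {"linear": [0,0,0],"twist": 0,"claw": 0.8}
  ]
}}

```text
clock: 34.57
position: [0.5691, -0.2317, 0.2577]
ee_rot: [-0.0, 0.993, 0.115, -0.0]
contact_force: [-0.4, 0.3, 0.1]
width: 0.0682
gripper_force: 0.0
```

Run:
```python
from h import *
s=sensors.get_state();print(s['clock'],s['position'])
im=snap('wrist','w8'); a=cv2.resize(im,(400,300),interpolation=3)
i2=snap('scene','sc8'); b=cv2.resize(i2[195:255,300:380],(400,300),interpolation=2)
i3=snap('side','side8'); c=cv2.resize(i3[185:245,280:360],(400,300),interpolation=2)
d=cv2.resize(im[150:350,187:453],(400,300),interpolation=2)
cv2.imwrite('pics/s8.png',np.vstack([np.hstack([a,d]),np.hstack([b,c])])[:,:,::-1])
m=eyes.camera_model('wrist');u=proj(m,[[.5686,-.2334,.072]])[0];print(u,(u-[187,150])*1.5)
```

```text
34.5667 [ 0.56914025 -0.23174246  0.25772965]
[318.73677941 224.6076606 ] [197.60516911 111.9114909 ]
```

View pics/s8.png

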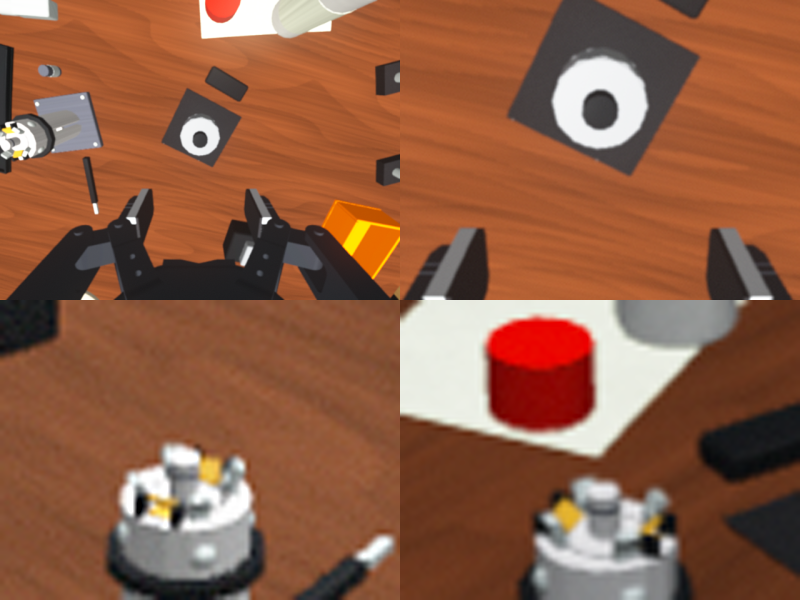

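The fourth stem end is flush between the catches, tip_b is standing, and the cap is untouched with its knob at the predicted pixel. Now fetch the cap.

Emit:
{"name": "drive_tool", "arguments": {
  "deltas": [
    {"linear": [-0.5,-1.5,-40],"twist": 0,"claw": 0.8},
    {"linear": [-0.5,-1.5,-80],"twist": 0,"claw": 0.8},
    {"linear": [-0.5,-1.5,-120],"twist": 0,"claw": 0.8},
    {"linear": [-0.5,-1.5,-155],"twist": 0,"claw": 0.8},
    {"linear": [-0.5,-1.5,-172],"twist": 0,"claw": 0.8},
    {"linear": [-0.5,-1.5,-176],"twist": 0,"claw": 0.8},
    {"linear": [-0.5,-1.5,-176],"twist": 0,"claw": 0.5},
    {"linear": [-0.5,-1.5,-176],"twist": 0,"claw": 0},
    {"linear": [-0.5,-1.5,-176],"twist": 0,"claw": 0},
    {"linear": [-0.5,-1.5,-176],"twist": 0,"claw": 0},
    {"linear": [-0.5,-1.5,-176],"twist": 0,"claw": 0},
    {"linear": [-0.5,-1.5,-176],"twist": 0,"claw": 0}
  ],
  "squeeze": 60
}}

```text
clock: 35.72
position: [0.57, -0.2351, 0.0839]
ee_rot: [0.001, 0.993, 0.114, 0.002]
contact_force: [0.1, 1.9, 5.8]
width: 0.0212
gripper_force: 58.5
```

Emit:
{"name": "drive_tool", "arguments": {
  "deltas": [
    {"linear": [0,0,0],"twist": 0,"claw": 0},
    {"linear": [0,0,0],"twist": 0,"claw": 0},
    {"linear": [0,0,0],"twist": 0,"claw": 0}
  ]
}}

```text
clock: 35.97
position: [0.57, -0.2351, 0.0839]
ee_rot: [0.001, 0.993, 0.114, 0.002]
contact_force: [-0.9, 0.8, 7.2]
width: 0.0213
gripper_force: 58.5
```

Emit:
{"name": "drive_tool", "arguments": {
  "deltas": [
    {"linear": [0,0,20],"twist": 0,"claw": 0},
    {"linear": [0,0,50],"twist": 0,"claw": 0},
    {"linear": [0,0,90],"twist": 0,"claw": 0},
    {"linear": [0,0,130],"twist": 0,"claw": 0},
    {"linear": [0,0,165],"twist": 0,"claw": 0},
    {"linear": [0,0,180],"twist": 0,"claw": 0},
    {"linear": [0,0,180],"twist": 0,"claw": 0},
    {"linear": [0,0,180],"twist": 0,"claw": 0}
  ]
}}

```text
clock: 36.63
position: [0.5688, -0.2349, 0.2627]
ee_rot: [0.001, 0.993, 0.114, 0.001]
contact_force: [-0.4, 0.5, -1.4]
width: 0.0215
gripper_force: 59.0
```

Emit:
{"name": "drive_tool", "arguments": {
  "deltas": [
    {"linear": [-39.5,235,0],"twist": 0,"claw": 0},
    {"linear": [-39.5,235,0],"twist": 0,"claw": 0},
    {"linear": [-39.5,235,0],"twist": 0,"claw": 0},
    {"linear": [-39.5,235,0],"twist": 0,"claw": 0},
    {"linear": [-39.5,235,0],"twist": 0,"claw": 0},
    {"linear": [-39.5,235,0],"twist": 0,"claw": 0},
    {"linear": [-39.5,235,0],"twist": 0,"claw": 0},
    {"linear": [-39.5,235,0],"twist": 0,"claw": 0},
    {"linear": [-39.5,235,-15],"twist": 0,"claw": 0},
    {"linear": [-39.5,235,-30],"twist": 0,"claw": 0},
    {"linear": [-39.5,235,-30],"twist": 0,"claw": 0},
    {"linear": [-39.5,235,-30],"twist": 0,"claw": 0}
  ]
}}

```text
clock: 37.63
position: [0.5285, -0.0009, 0.23]
ee_rot: [-0.0, 0.994, 0.113, -0.002]
contact_force: [0.3, -0.5, -0.8]
width: 0.0212
gripper_force: 59.1
```

Emit:
{"name": "drive_tool", "arguments": {
  "deltas": [
    {"linear": [0,0,0],"twist": 0,"claw": 0},
    {"linear": [0,0,0],"twist": 0,"claw": 0},
    {"linear": [0,0,0],"twist": 0,"claw": 0}
  ]
}}

```text
clock: 37.88
position: [0.5298, -0.0003, 0.2323]
ee_rot: [0.0, 0.994, 0.114, 0.001]
contact_force: [0.1, 0.7, -1.2]
width: 0.0215
gripper_force: 59.1
```

Emit:
{"name": "drive_tool", "arguments": {
  "deltas": [
    {"linear": [0,0.5,-6],"twist": 0,"claw": 0},
    {"linear": [0,0.5,-12],"twist": 0,"claw": 0},
    {"linear": [0,0.5,-18],"twist": 0,"claw": 0},
    {"linear": [0,0.5,-22],"twist": 0,"claw": 0},
    {"linear": [0,0.5,-26],"twist": 0,"claw": 0},
    {"linear": [0,0.5,-29],"twist": 0,"claw": 0},
    {"linear": [0,0.5,-31],"twist": 0,"claw": 0},
    {"linear": [0,0.5,-31],"twist": 0,"claw": 0}
  ]
}}

```text
clock: 38.55
position: [0.5296, 0.0016, 0.2053]
ee_rot: [-0.0, 0.993, 0.114, 0.002]
contact_force: [-6.7, 2.6, 25.4]
width: 0.0214
gripper_force: 61.7
```

The cap edge is on the rim and pushed toward -x. I'll back up, shift and retry.

Emit:
{"name": "drive_tool", "arguments": {
  "deltas": [
    {"linear": [0,0,8],"twist": 0,"claw": 0},
    {"linear": [-1.5,-1,8],"twist": 0,"claw": 0},
    {"linear": [-1.5,-1,8],"twist": 0,"claw": 0},
    {"linear": [-1.5,-1,8],"twist": 0,"claw": 0},
    {"linear": [-1.5,-1,5],"twist": 0,"claw": 0},
    {"linear": [-1.5,-1,3],"twist": 0,"claw": 0},
    {"linear": [-1.5,-1,1],"twist": 0,"claw": 0},
    {"linear": [-1.5,-1,0],"twist": 0,"claw": 0},
    {"linear": [-1.5,-1,0],"twist": 0,"claw": 0}
  ]
}}

```text
clock: 39.3
position: [0.5273, -0.0, 0.2048]
ee_rot: [0.0, 0.993, 0.114, 0.001]
contact_force: [-8.1, 1.7, 27.3]
width: 0.021
gripper_force: 62.3
```

Run:
```python
from h import *
s=sensors.get_state();print(s['position'],s['contact_force'],s['moment'],s['ee_rot'])
```

```text
[ 5.27298366e-01 -4.77633924e-05  2.04817464e-01] [-8.05881802  1.65875584 27.27608536] [0.12464249 1.50302336 0.01435107] [2.10774620e-04 9.93445201e-01 1.14307418e-01 6.33673958e-04]
```

Emit:
{"name": "drive_tool", "arguments": {
  "deltas": [
    {"linear": [0,0,5],"twist": 0,"claw": 0},
    {"linear": [0,0,15],"twist": 0,"claw": 0},
    {"linear": [0,0,20],"twist": 0,"claw": 0},
    {"linear": [0,0,20],"twist": 0,"claw": 0},
    {"linear": [0,0,20],"twist": 0,"claw": 0}
  ]
}}

```text
clock: 39.72
position: [0.5278, -0.0003, 0.2203]
ee_rot: [-0.0, 0.993, 0.114, -0.0]
contact_force: [0.1, 0.1, -0.3]
width: 0.0213
gripper_force: 59.6
```

Run:
```python
from h import *
s=sensors.get_state();print(s['position'],s['contact_force'],s['moment'],s['ee_rot'])
m={n:eyes.camera_model(n) for n in('scene','side')}
im={n:snap(n,n+'9') for n in m}
# cap silhouette vs. background: gray (low saturation) blob, per-row left/right edges
for n in m:
    X=s['position']*1.0
    for dz in (.045,.055,.065,.075,.079,.083,.087):
        u,v=proj(m[n],[[X[0],X[1],X[2]-dz]])[0]; r=im[n][int(round(v))].astype(int); sat=r.max(1)-r.min(1)
        g=(sat<28)&(r.max(1)>40); c=int(round(u)); 
        L=c
        while g[L]: L-=1
        R=c
        while g[R]: R+=1
        print(n,dz,'pred u %.1f v %.1f'%(u,v),L,R,'mid',(L+R)/2,im[n][int(round(v)),c])
    u=proj(m[n],[[.5286,.0003,.060]])[0]; r=im[n][int(round(u[1]))].astype(int); g=(r.max(1)-r.min(1)<28)&(r.max(1)>90);c=int(round(u[0]));L=R=c
    while g[L]: L-=1
    while g[R]: R+=1
    print(n,'tube',u,L,R,(L+R)/2)
```

```text
[ 5.27836174e-01 -2.63217803e-04  2.20294473e-01] [ 0.14822652  0.11072738 -0.31006026] [-0.01007226  0.02599418 -0.04381331] [-6.98969910e-05  9.93469684e-01  1.14096098e-01 -2.50209961e-04]
scene 0.045 pred u 336.5 v 211.3 321 355 mid 338.0 [199 204 212]
scene 0.055 pred u 336.5 v 216.0 321 355 mid 338.0 [100 103 108]
scene 0.065 pred u 336.4 v 220.6 322 355 mid 338.5 [105 108 112]
scene 0.075 pred u 336.4 v 225.2 322 355 mid 338.5 [102 106 111]
scene 0.079 pred u 336.4 v 227.0 322 355 mid 338.5 [103 106 111]
scene 0.083 pred u 336.4 v 228.8 322 354 mid 338.0 [100 103 108]
scene 0.087 pred u 336.3 v 230.6 324 352 mid 338.0 [104 108 111]
scene tube [336.0043984  262.57729119] 324 350 337.0
side 0.045 pred u 321.7 v 206.6 304 340 mid 322.0 [167 175 183]
side 0.055 pred u 321.7 v 211.6 301 341 mid 321.0 [ 95 100 107]
side 0.065 pred u 321.8 v 216.6 303 341 mid 322.0 [ 96 101 107]
side 0.075 pred u 321.8 v 221.5 303 340 mid 321.5 [ 96 100 106]
side 0.079 pred u 321.8 v 223.4 304 340 mid 322.0 [ 98 101 107]
side 0.083 pred u 321.9 v 225.4 304 339 mid 321.5 [ 97  99 106]
side 0.087 pred u 321.9 v 227.3 304 339 mid 321.5 [ 96 100 108]
side tube [321.61065365 261.25839114] 307 335 321.0
```

Emit:
{"name": "drive_tool", "arguments": {
  "deltas": [
    {"linear": [2.5,0,-6],"twist": 0,"claw": 0},
    {"linear": [2.5,0,-10],"twist": 0,"claw": 0},
    {"linear": [2.5,0,-13],"twist": 0,"claw": 0},
    {"linear": [2.5,0,-15],"twist": 0,"claw": 0},
    {"linear": [2.5,0,-16],"twist": 0,"claw": 0},
    {"linear": [2.5,0,-17],"twist": 0,"claw": 0},
    {"linear": [2.5,0,-17],"twist": 0,"claw": 0}
  ]
}}

```text
clock: 40.4
position: [0.5302, -0.0002, 0.2035]
ee_rot: [-0.0, 0.993, 0.114, -0.0]
contact_force: [0.3, -0.8, -0.7]
width: 0.0215
gripper_force: 59.6
```

Run:
```python
from h import *
s=sensors.get_state();print(s['position'],s['contact_force'],s['moment'],s['ee_rot'])
```

```text
[ 5.30178857e-01 -2.19831565e-04  2.03482547e-01] [ 0.27584243 -0.80618812 -0.71097191] [ 0.04216472  0.00804103 -0.00055174] [-1.61134623e-05  9.93464216e-01  1.14143886e-01 -1.59722493e-04]
```

No contact force here, so the cap has entered over the tube. Continue down.

Emit:
{"name": "drive_tool", "arguments": {
  "deltas": [
    {"linear": [0,0,-2],"twist": 0,"claw": 0},
    {"linear": [0,0,-4],"twist": 0,"claw": 0},
    {"linear": [0,0,-6],"twist": 0,"claw": 0},
    {"linear": [0,0,-8],"twist": 0,"claw": 0},
    {"linear": [0,0,-10],"twist": 0,"claw": 0},
    {"linear": [0,0,-10],"twist": 0,"claw": 0}
  ]
}}

```text
clock: 40.9
position: [0.5312, -0.0008, 0.1945]
ee_rot: [0.001, 0.993, 0.114, 0.001]
contact_force: [-0.1, -1.4, 3.1]
width: 0.0213
gripper_force: 60.1
```

Emit:
{"name": "drive_tool", "arguments": {
  "deltas": [
    {"linear": [0,0,-2],"twist": 0,"claw": 0},
    {"linear": [0,0,-4],"twist": 0,"claw": 0},
    {"linear": [0,0,-6],"twist": 0,"claw": 0},
    {"linear": [0,0,-8],"twist": 0,"claw": 0},
    {"linear": [0,0,-9],"twist": 0,"claw": 0},
    {"linear": [0,0,-10],"twist": 0,"claw": 0},
    {"linear": [0,0,-10],"twist": 0,"claw": 0}
  ]
}}

```text
clock: 41.48
position: [0.5304, 0.0001, 0.184]
ee_rot: [-0.0, 0.993, 0.114, 0.0]
contact_force: [0.0, -0.2, 3.7]
width: 0.0217
gripper_force: 60.1
```

Emit:
{"name": "drive_tool", "arguments": {
  "deltas": [
    {"linear": [0,0,-1],"twist": 0,"claw": 0},
    {"linear": [0,0,-2],"twist": 0,"claw": 0},
    {"linear": [0,0,-2],"twist": 0,"claw": 0},
    {"linear": [0,0,-2],"twist": 0,"claw": 0}
  ]
}}

```text
clock: 41.82
position: [0.5306, 0.0004, 0.1838]
ee_rot: [-0.0, 0.993, 0.114, 0.001]
contact_force: [-2.7, 2.5, 13.6]
width: 0.0214
gripper_force: 61.1
```

It stops hard at 0.1838, the expected seated height. I'll release, then press the knob once with shut fingers to confirm.

Emit:
{"name": "drive_tool", "arguments": {
  "deltas": [
    {"linear": [0,0,1.5],"twist": 0,"claw": 0},
    {"linear": [0,0,1.5],"twist": 0,"claw": 0.3},
    {"linear": [0,0,1.5],"twist": 0,"claw": 0.6},
    {"linear": [0,0,1.5],"twist": 0,"claw": 0.6},
    {"linear": [0,0,1.5],"twist": 0,"claw": 0.6},
    {"linear": [0,0,20],"twist": 0,"claw": 0.6},
    {"linear": [0,0,42],"twist": 0,"claw": 0.5},
    {"linear": [0,0,42],"twist": 0,"claw": 0},
    {"linear": [0,0,42],"twist": 0,"claw": 0},
    {"linear": [0,0,42],"twist": 0,"claw": 0},
    {"linear": [0,0,42],"twist": 0,"claw": 0},
    {"linear": [0,0,42],"twist": 0,"claw": 0}
  ]
}}

```text
clock: 42.82
position: [0.5296, -0.0002, 0.2225]
ee_rot: [-0.0, 0.993, 0.114, -0.001]
contact_force: [-0.4, -0.8, 0.3]
width: 0.0002
gripper_force: 0.0
```

Emit:
{"name": "drive_tool", "arguments": {
  "deltas": [
    {"linear": [-1,0,0],"twist": 0,"claw": 0},
    {"linear": [-1,0,-8],"twist": 0,"claw": 0},
    {"linear": [-1,0,-16],"twist": 0,"claw": 0},
    {"linear": [-1,0,-22],"twist": 0,"claw": 0},
    {"linear": [-1,0,-25],"twist": 0,"claw": 0},
    {"linear": [-1,0,-27],"twist": 0,"claw": 0},
    {"linear": [-1,0,-29],"twist": 0,"claw": 0},
    {"linear": [-1,0,-29],"twist": 0,"claw": 0}
  ]
}}

```text
clock: 43.48
position: [0.5286, -0.0002, 0.197]
ee_rot: [0.0, 0.993, 0.114, -0.0]
contact_force: [-6.5, 1.2, 15.2]
width: 0.0001
gripper_force: 8.0
```

The knob top is at 0.172, so the cap is fully home. Retreat and check the scene.

Emit:
{"name": "drive_tool", "arguments": {
  "deltas": [
    {"linear": [0,0,20],"twist": 0,"claw": 0},
    {"linear": [0,0,60],"twist": 0,"claw": 0},
    {"linear": [0,-60,100],"twist": 0,"claw": 0},
    {"linear": [0,-150,100],"twist": 0,"claw": 0},
    {"linear": [0,-150,100],"twist": 0,"claw": 0},
    {"linear": [0,-150,100],"twist": 0,"claw": 0},
    {"linear": [0,-150,100],"twist": 0,"claw": 0},
    {"linear": [0,-150,100],"twist": 0,"claw": 0}
  ]
}}

```text
clock: 44.15
position: [0.5293, -0.1519, 0.2944]
ee_rot: [-0.0, 0.994, 0.112, 0.0]
contact_force: [-0.6, 0.5, -1.1]
width: -0.0001
gripper_force: 0.0
```

Run:
```python
from h import *
a=cv2.imread('pics/scene0.png').astype(int); b=snap('scene','end')[:,:,::-1].astype(int)
d=abs(a-b).max(2)
for n,(x0,x1,y0,y1) in dict(tipb=(302,324,290,316),mag=(300,375,205,300),traytip=(394,414,303,328),A=(416,444,286,312),B=(430,456,334,360),C=(382,406,354,378),D=(366,384,328,345)).items():
    print(n,(d[y0:y1,x0:x1]>40).mean().round(3), (b[y0:y1,x0:x1].min(2)>120).sum())
```

```text
tipb 0.0 67
mag 0.004 1604
traytip 0.0 64
A 0.238 0
B 0.334 0
C 0.439 0
D 0.392 0
```

```bash
python3 -c "
from rig import manip
print(manip.sign_off())"
```

```text
the job is handed in; nothing more can be done
None
```

I pressed all four tabs from the tray into the magazine and the catches hold them, snapped the dust cap fully home, left the tool tip standing, and handed the job in at about 44 s.

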